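# Cap the bearing units of a racked tray

### The arm

A 6-joint arm with a two-finger parallel gripper is mounted at the origin on the work surface. World frame = base frame: x ahead of the robot, y to its left, z up, the work surface at z = 0. Lengths are in m, angles in rad, forces in N, time in s.
With the tool pointing down it reaches from about 0.3 to 0.775 m from the base axis. Payload 14.6 kg.
Tool frame: the origin (TCP) lies at the very end of the fingers, on their centre line; the grasp point (between the pads) lies 19 mm behind it (ctrl.hold_point_z is the z of the grasp point in the tool frame, in m); z points along the fingers, y is the direction in which the jaws open and shut (so a half turn about z gives the same grasp; the last joint's range is limited). The gripper opens to 94 mm and grips with 3 to 60 N. Pads are 16 mm wide; open, the fingers measure 119 mm over their backs; the gripper's body (75 mm by 177 mm) begins 78 mm behind the grasp point.
Start: joints at [-1.226, 0.3, 1.521, -0, 1.321, -0.067], TCP at [0.22, -0.504, 0.205] pointing down, gripper open.
Joint ranges: [-3.03, 3.03], [-0.79, 2.21], [0.23, 2.52], [-1.04, 4.18], [0, 3.07], [-2.55, 2.55]. Speed limits (rad/s): [2.22, 2.22, 2.57, 3.14, 3.14, 3.14].

### API

Orientations are given as [roll, pitch, yaw] about the fixed x, y, z axes, in that order (R = Rz(yaw) Ry(pitch) Rx(roll)).
In Python, from station import ctrl, cams, hand_in gives the robot as it stands.
- The arm moves only by the tool servo_tool, never from a script. Its argument "rows" is a list of rows, each a list of 7 numbers: the shift along the world's x, y, z in m, then the turn, a rotation vector about the world's x, y, z in rad, then the gripper command: -1 is shut, 1 is fully open, values between are in proportion. A call has exactly 8 rows; each row is the pose to reach, as a shift and turn from the pose measured when the call began; what a row does not reach only later rows make up. A row lasts 1/12 s, in which the tool goes at most 41.7 mm and 7.16 degrees, less where a joint would pass 70% of its speed; a pose out of reach is approached as far as the arm can. A call with a gripper value outside its range is refused whole. The fingers move at their own pace and stop on an object; "newtons" is the grip in N (left out, the last holds). Time passes only in rows, so rows that repeat a pose let the fingers close, or fill a call up. It gives the time, the measured TCP pose, the force and the opening at its end, in the units of the state.
- ctrl.get_obs(): the state, without advancing time (a new reading comes with each control period).
- cams.camera(name): name is "side" or "top"; returns a dict with "image" (420x560x3 uint8, red, green, blue), "depth" (420x560 float32, m along the optical axis (not along the pixel's ray), 0 where there is no reading), "fx", "fy", "cx", "cy" (pixels), "rvec" (rotation vector, rad) and "tvec" (3), from world to camera coordinates, as OpenCV has them. Camera axes: x right, y down, z forward; pixel columns grow to the right and rows downward; lengths in m; the calibration is good to about 2 mm. A picture is of the moment at which its call begins.
- hand_in(): hands the job in, once; it reports no verdict.
Trained networks look in a picture, given as the dict that the camera call returned (one of the last four; its "shot" number tells which), for a name from the list of things; names that differ only in an ending like _2 or _b are one class to them, and where a whole thing is asked for, a point or a joint stands for the part that bears it (a point fixed in the world has none). Each returns a list of dicts, best first, with "p" (0 to 1); they miss things now and then, are a little off and sometimes report something else, mostly with a low value. They report only what shows in the picture. A call takes as long as a camera call. They do not tell look-alikes from the thing itself.
- cams.spot_in(picture, name): "box" ([left, top, right, bottom] as shares, 0 to 1, of the picture: columns of its width, rows of its height, round what is visible of it).
- cams.place_of(picture, name): "at" ([column, row] as shares, 0 to 1, of the picture: columns of its width, rows of its height: a listed point, or the origin of a listed thing).
The state is a dict: "time_s": time; "qpos": joint angles; "joint_vel": joint speeds; "tau": joint torques, N m; "ee_pos": TCP position; "eef_rot": TCP orientation; "force": force on the tool from outside, world axes, zero at the start; "moment": the same for the moment, N m; "grip_width": finger opening in m.
Only numpy, scipy, OpenCV 4.12 (cv2) and the standard library are available. Lean on these libraries where they do the work, as an engineer would, in place of code of your own. Each camera call takes 0.05 s, during which the arm holds its last target.

### The job

Slide the tray of bearing units out of the green rack, clear in front of it, and close every unit in it with one of the orange covers: lay the covers in and press each one straight down with the push drift, not with the fingers, until it snaps fully home. Then slide the loaded tray by its handle fully home into the rack again. Leave the drift standing in its stand, any spare cover on the bench, and the other things where they are.

Things in the scene. Friction and masses are not known exactly. Their poses are not given: they have to be found in the camera images.
- unit_a: flange bearing unit of pale grey plastic in a compartment of the tray, recess up (2 or 3 units are there; None if absent). Square base 88 x 88 mm, round boss 78 mm across, 42 mm high in all; about 0.2 kg, 3 to 4 mm of play in its compartment. Origin: centre of the underside, z up
- unit_a_seat (a point): centre of the ledge of unit_a's recess, 20 mm above its underside. Recess: 63 mm bore, 22 mm deep. Three sprung steel balls, 11 mm above the ledge, jut 4.5 mm from its wall: a cover laid in rests on them, underside 15.5 mm above the ledge; pushed straight down with about 15 N it snaps past them onto the ledge and is held
- unit_b: another bearing unit, as unit_a; None if absent
- unit_b_seat (a point): the same point of unit_b; None if absent
- unit_c: another bearing unit, as unit_a; None if absent
- unit_c_seat (a point): the same point of unit_c; None if absent
- cover_a_mid (a point): snap-in end cover, orange plastic, 30 g: round flange 60 mm across, 6 mm thick, with a round boss 34 mm across and 20 mm high on it, lying boss up; fits any unit, any way round. Point: on its axis, half-way up (13 mm above the underside), z out of the boss. Home: 13 mm above the recess's ledge, boss 4 mm proud of the unit's rim; just laid in: 28.5 mm and 20 mm
- cover_b_mid (a point): another cover, as cover_a
- cover_c_mid (a point): another cover, as cover_a
- drift_mid (a point): push drift, a turned hand tool 120 mm tall, about 0.12 kg, upright in its wooden stand: white plastic foot 44 mm across, 24 mm high, flat below; wooden stem 30 mm across from there to the top. Point: on its axis, half-way up (60 mm above the foot's face); z points to the top
- stand: drift's wooden stand, fixed to the bench: 76 x 76 mm block, 20 mm high, with a square well 56 mm wide whose floor is 6 mm above the bench. Origin: centre of the underside, on the bench, under the well's centre
- tray: aluminium tray standing in the rack at first, nearly or quite home, handle out: 300 mm (its x) by 106 mm (its y), walls 20 mm high, floor 5 mm thick, three compartments in a row along x (centres at x = -98, 0 and 98 mm), one for each unit. About 0.3 kg empty, 0.9 kg loaded: slide it, do not lift it. Origin: centre of the underside, z up
- tray_mid (a point): the middle of the tray, 10 mm above its underside; axes as the tray's
- tray_handle (a point): the middle of the tray's handle, a level steel bar 12 mm thick and 110 mm long that runs along the tray's x, 60 mm out from the tray's +y edge and 34 mm above the bench; it can be pinched from above. Axes as the tray's
- rack: green steel slotted rack fixed on the bench, 106 mm high, boxes on top. Bay on the bench, open to the rack's +y, 308 mm wide along its x, roof slats 100 mm up; side walls y = -70 to 30 mm, low flared guides out to y = 75 mm, back stop at y = -65 mm. The tray enters with its -y edge first, handle outside; home, its middle is at x = 0, y = -12 mm, axes parallel. Origin: on the bench, z up
- whetstone: whetstone, brown block 205 x 70 x 25 mm, bystander on the bench: leave it alone. Origin: centre of its underside
- blank: knife blank, flat steel 225 mm long, bystander on the bench: leave it alone. Origin: centre of its underside
- haft: pale wooden knife handle 120 mm long, bystander on the bench: leave it alone. Origin: centre of its underside
- hammer: hammer, bystander on the bench: leave it alone. Origin: centre of its underside
- grease: grease jar with red cap, 66 mm across, 70 mm high, bystander on the bench: leave it alone. Origin: centre of its underside
- brush: brush, bystander on the bench: leave it alone. Origin: centre of its underside
Things that resemble listed ones, but are neither listed nor needed, are in the scene too. There is more than one size of the stand; the one meant has the size given above.

How it is judged:
On the way, in this order (a step that is already met when the one before it is completed fails the run):
1. the tray is slid out of the rack, clear of its roof (y of tray_mid in the frame of rack above 0.08 m), for 0.1 s.
2. a cover is pressed with the drift (height (world z) of drift_mid above 0.09 m and (contact force between drift and cover_a above 5 N or contact force between drift and cover_b above 5 N or contact force between drift and cover_c above 5 N)).
3. every unit in the tray has a cover snapped fully home, the tray still outside the rack (((z of cover_a_mid in the frame of unit_a below 0.0365 m and horizontal distance between cover_a_mid and unit_a below 0.005 m and angle between the z axis of cover_a_mid and the z axis of unit_a, either way round below 0.1 rad) or (z of cover_b_mid in the frame of unit_a below 0.0365 m and horizontal distance between cover_b_mid and unit_a below 0.005 m and angle between the z axis of cover_b_mid and the z axis of unit_a, either way round below 0.1 rad) or (z of cover_c_mid in the frame of unit_a below 0.0365 m and horizontal distance between cover_c_mid and unit_a below 0.005 m and angle between the z axis of cover_c_mid and the z axis of unit_a, either way round below 0.1 rad)) and ((z of cover_a_mid in the frame of unit_b below 0.0365 m and horizontal distance between cover_a_mid and unit_b below 0.005 m and angle between the z axis of cover_a_mid and the z axis of unit_b, either way round below 0.1 rad) or (z of cover_b_mid in the frame of unit_b below 0.0365 m and horizontal distance between cover_b_mid and unit_b below 0.005 m and angle between the z axis of cover_b_mid and the z axis of unit_b, either way round below 0.1 rad) or (z of cover_c_mid in the frame of unit_b below 0.0365 m and horizontal distance between cover_c_mid and unit_b below 0.005 m and angle between the z axis of cover_c_mid and the z axis of unit_b, either way round below 0.1 rad)) and ((z of cover_a_mid in the frame of unit_c below 0.0365 m and horizontal distance between cover_a_mid and unit_c below 0.005 m and angle between the z axis of cover_a_mid and the z axis of unit_c, either way round below 0.1 rad) or (z of cover_b_mid in the frame of unit_c below 0.0365 m and horizontal distance between cover_b_mid and unit_c below 0.005 m and angle between the z axis of cover_b_mid and the z axis of unit_c, either way round below 0.1 rad) or (z of cover_c_mid in the frame of unit_c below 0.0365 m and horizontal distance between cover_c_mid and unit_c below 0.005 m and angle between the z axis of cover_c_mid and the z axis of unit_c, either way round below 0.1 rad)) and y of tray_mid in the frame of rack above 0.06 m), for 0.2 s.
4. the tray is fully home in the rack (y of tray_mid in the frame of rack below -0.004 m and x of tray_mid in the frame of rack between -0.01 and 0.01 m and angle between the x axis of tray_mid and the x axis of rack, either way round below 0.06 rad and height (world z) of tray_mid below 0.02 m), for 0.2 s.
At the end, for the whole second after the job is handed in: Each unit in the tray has a cover home (middle under 36.5 mm above its underside, within 5 mm, 0.1 rad); tray within 8 mm of the rack's stop, 10 mm of centre, 0.06 rad; drift upright in its stand within 12 mm; spare cover on the bench, 170 mm from tray middle; all still (all of step 4 and ((z of cover_a_mid in the frame of unit_a below 0.0365 m and horizontal distance between cover_a_mid and unit_a below 0.005 m and angle between the z axis of cover_a_mid and the z axis of unit_a, either way round below 0.1 rad) or (z of cover_b_mid in the frame of unit_a below 0.0365 m and horizontal distance between cover_b_mid and unit_a below 0.005 m and angle between the z axis of cover_b_mid and the z axis of unit_a, either way round below 0.1 rad) or (z of cover_c_mid in the frame of unit_a below 0.0365 m and horizontal distance between cover_c_mid and unit_a below 0.005 m and angle between the z axis of cover_c_mid and the z axis of unit_a, either way round below 0.1 rad)) and ((z of cover_a_mid in the frame of unit_b below 0.0365 m and horizontal distance between cover_a_mid and unit_b below 0.005 m and angle between the z axis of cover_a_mid and the z axis of unit_b, either way round below 0.1 rad) or (z of cover_b_mid in the frame of unit_b below 0.0365 m and horizontal distance between cover_b_mid and unit_b below 0.005 m and angle between the z axis of cover_b_mid and the z axis of unit_b, either way round below 0.1 rad) or (z of cover_c_mid in the frame of unit_b below 0.0365 m and horizontal distance between cover_c_mid and unit_b below 0.005 m and angle between the z axis of cover_c_mid and the z axis of unit_b, either way round below 0.1 rad)) and ((z of cover_a_mid in the frame of unit_c below 0.0365 m and horizontal distance between cover_a_mid and unit_c below 0.005 m and angle between the z axis of cover_a_mid and the z axis of unit_c, either way round below 0.1 rad) or (z of cover_b_mid in the frame of unit_c below 0.0365 m and horizontal distance between cover_b_mid and unit_c below 0.005 m and angle between the z axis of cover_b_mid and the z axis of unit_c, either way round below 0.1 rad) or (z of cover_c_mid in the frame of unit_c below 0.0365 m and horizontal distance between cover_c_mid and unit_c below 0.005 m and angle between the z axis of cover_c_mid and the z axis of unit_c, either way round below 0.1 rad)) and z of unit_a in the frame of tray between 0 and 0.01 m and horizontal distance between each of unit_a, unit_b, unit_c and tray_mid below 0.115 m and z of unit_b in the frame of tray between 0 and 0.01 m and z of unit_c in the frame of tray between 0 and 0.01 m and horizontal distance between drift_mid and stand below 0.012 m and height (world z) of drift_mid below 0.072 m and angle between drift_mid's own z axis and vertical below 0.12 rad and ((z of cover_a_mid in the frame of unit_a below 0.0365 m and horizontal distance between cover_a_mid and unit_a below 0.005 m and angle between the z axis of cover_a_mid and the z axis of unit_a, either way round below 0.1 rad) or (z of cover_a_mid in the frame of unit_b below 0.0365 m and horizontal distance between cover_a_mid and unit_b below 0.005 m and angle between the z axis of cover_a_mid and the z axis of unit_b, either way round below 0.1 rad) or (z of cover_a_mid in the frame of unit_c below 0.0365 m and horizontal distance between cover_a_mid and unit_c below 0.005 m and angle between the z axis of cover_a_mid and the z axis of unit_c, either way round below 0.1 rad) or (height (world z) of cover_a_mid below 0.035 m and horizontal distance between cover_a_mid and tray_mid above 0.17 m)) and ((z of cover_b_mid in the frame of unit_a below 0.0365 m and horizontal distance between cover_b_mid and unit_a below 0.005 m and angle between the z axis of cover_b_mid and the z axis of unit_a, either way round below 0.1 rad) or (z of cover_b_mid in the frame of unit_b below 0.0365 m and horizontal distance between cover_b_mid and unit_b below 0.005 m and angle between the z axis of cover_b_mid and the z axis of unit_b, either way round below 0.1 rad) or (z of cover_b_mid in the frame of unit_c below 0.0365 m and horizontal distance between cover_b_mid and unit_c below 0.005 m and angle between the z axis of cover_b_mid and the z axis of unit_c, either way round below 0.1 rad) or (height (world z) of cover_b_mid below 0.035 m and horizontal distance between cover_b_mid and tray_mid above 0.17 m)) and ((z of cover_c_mid in the frame of unit_a below 0.0365 m and horizontal distance between cover_c_mid and unit_a below 0.005 m and angle between the z axis of cover_c_mid and the z axis of unit_a, either way round below 0.1 rad) or (z of cover_c_mid in the frame of unit_b below 0.0365 m and horizontal distance between cover_c_mid and unit_b below 0.005 m and angle between the z axis of cover_c_mid and the z axis of unit_b, either way round below 0.1 rad) or (z of cover_c_mid in the frame of unit_c below 0.0365 m and horizontal distance between cover_c_mid and unit_c below 0.005 m and angle between the z axis of cover_c_mid and the z axis of unit_c, either way round below 0.1 rad) or (height (world z) of cover_c_mid below 0.035 m and horizontal distance between cover_c_mid and tray_mid above 0.17 m)) and linear speed of each of tray, drift below 0.02 m/s); the robot touches nothing.
It fails at once if a cover is pushed past the clips with the fingers instead of the drift ((contact force between the fingers and cover_a above 1 N and ((z of cover_a_mid in the frame of unit_a below 0.0445 m and horizontal distance between cover_a_mid and unit_a below 0.006 m) or (z of cover_a_mid in the frame of unit_b below 0.0445 m and horizontal distance between cover_a_mid and unit_b below 0.006 m) or (z of cover_a_mid in the frame of unit_c below 0.0445 m and horizontal distance between cover_a_mid and unit_c below 0.006 m))) or (contact force between the fingers and cover_b above 1 N and ((z of cover_b_mid in the frame of unit_a below 0.0445 m and horizontal distance between cover_b_mid and unit_a below 0.006 m) or (z of cover_b_mid in the frame of unit_b below 0.0445 m and horizontal distance between cover_b_mid and unit_b below 0.006 m) or (z of cover_b_mid in the frame of unit_c below 0.0445 m and horizontal distance between cover_b_mid and unit_c below 0.006 m))) or (contact force between the fingers and cover_c above 1 N and ((z of cover_c_mid in the frame of unit_a below 0.0445 m and horizontal distance between cover_c_mid and unit_a below 0.006 m) or (z of cover_c_mid in the frame of unit_b below 0.0445 m and horizontal distance between cover_c_mid and unit_b below 0.006 m) or (z of cover_c_mid in the frame of unit_c below 0.0445 m and horizontal distance between cover_c_mid and unit_c below 0.006 m)))).
It fails at once if a bystander is moved by more than 40 mm (distance of any of whetstone, blank, haft, hammer, grease, brush from where it was at the start of the episode above 0.04 m).
Of unit_a, unit_b, unit_c only 2 to 3 are there at a start; the rules pass over those that are not, and their reading is None.
At some moment in a run one of cover_a, cover_b, cover_c may be knocked a few centimetres aside while the robot is not near it.
It also fails if it takes over 210 s, if anything falls off the work surface, if the arm or the gripper's body presses on something with over 40 N, if the wrist force passes 120 N, or if a joint passes its speed limit or range.

## Working session

There is one attempt and no reset: what is moved stays moved. The work goes in short steps, Python scripts to look and compute and a tool call to move; the robot and the scene stay as the last step left them, time stands still between calls to the robot, and variables do not carry over. Pictures are saved under pics/ and viewed, and the job is handed in when it is done.

Besides the shell and the picture viewer there is one more tool, called after "Emit:" as name(argument=value, ...) on one line, values as JSON. servo_tool: Moves the arm, as the interface text tells. Its arguments: {"type":"object","properties":{"rows":{"type":"array"},"newtons":{"type":"number"}},"required":["rows"]}

```bash
ls; mkdir -p pics
cat > h.py <<'E'
import numpy as np, cv2
from station import ctrl, cams, hand_in
def cam(n): return cams.camera(n)
def RT(c): 
    R,_=cv2.Rodrigues(np.array(c["rvec"],float)); return R,np.array(c["tvec"],float).ravel()
def save(c,name,crop=None,s=1):
    im=c["image"][:,:,::-1]
    if crop: x0,y0,x1,y1=crop; im=im[y0:y1,x0:x1]
    if s!=1: im=cv2.resize(im,None,fx=s,fy=s,interpolation=cv2.INTER_CUBIC)
    cv2.imwrite("pics/"+name,im)
def cloud(c):
    R,t=RT(c); d=c["depth"]; v,u=np.mgrid[:d.shape[0],:d.shape[1]]
    P=np.stack([(u-c["cx"])/c["fx"]*d,(v-c["cy"])/c["fy"]*d,d],-1)
    W=(P-t)@R; W[d<=0]=np.nan
    return W
def ray(c,u,v,z):
    R,t=RT(c); d=R.T@np.array([(u-c["cx"])/c["fx"],(v-c["cy"])/c["fy"],1]); o=-R.T@t
    return o+d*(z-o[2])/d[2]
def proj(c,p):
    R,t=RT(c); q=R@np.array(p)+t; return np.array([c["fx"]*q[0]/q[2]+c["cx"],c["fy"]*q[1]/q[2]+c["cy"]])
E
python3 - <<'E'
from h import *
a=cam("top"); b=cam("side"); save(a,"top0.png"); save(b,"side0.png")
for c in(a,b):
    R,t=RT(c); print(-R.T@t, R[2])
for n in ["unit_a","unit_a_seat","cover_a_mid","drift_mid","stand","tray","tray_handle","tray_mid","rack"]:
    for nm,c in(("top",a),("side",b)):
        print(n,nm,[(round(r["p"],2),(np.array(r["at"])*[560,420]).round(1).tolist()) for r in cams.place_of(c,n)][:6])
E
```

```text
pics
[0.28864649 0.10170345 1.64776356] [ 0.13701555 -0.00683729 -0.9905453 ]
[0.06334696 1.14108954 1.18122815] [ 0.26959333 -0.669342   -0.69231548]
unit_a top [(0.87, [398.6, 226.0]), (0.81, [397.8, 193.4]), (0.63, [394.1, 168.3])]
unit_a side [(0.68, [304.4, 154.8]), (0.59, [277.9, 151.8]), (0.15, [301.9, 159.1])]
unit_a_seat top [(0.76, [402.7, 225.0]), (0.66, [398.0, 199.0])]
unit_a_seat side [(0.78, [328.0, 159.0]), (0.28, [191.7, 339.1])]
cover_a_mid top [(0.51, [199.1, 188.7])]
cover_a_mid side [(0.57, [276.4, 144.1]), (0.55, [207.0, 287.5])]
drift_mid top [(0.48, [201.6, 232.2]), (0.37, [201.5, 159.0])]
drift_mid side [(0.69, [259.0, 293.7])]
stand top [(0.87, [266.1, 254.1]), (0.69, [204.4, 235.1]), (0.64, [224.4, 305.0]), (0.28, [168.0, 268.8])]
stand side [(0.66, [312.1, 259.8]), (0.64, [256.6, 306.7]), (0.24, [275.8, 152.3])]
tray top [(0.66, [394.8, 199.7])]
tray side [(0.88, [302.1, 156.2]), (0.15, [303.2, 154.0])]
tray_handle top [(0.95, [362.1, 199.8])]
tray_handle side [(0.87, [290.1, 170.2])]
tray_mid top [(0.9, [395.6, 194.8])]
tray_mid side [(0.57, [303.1, 154.9])]
rack top [(0.81, [400.5, 198.8])]
rack side [(0.85, [302.8, 160.1]), (0.3, [304.3, 150.6])]
```

View pics/top0.png

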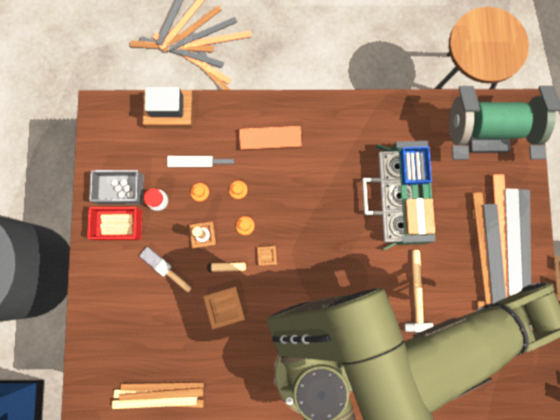

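View pics/side0.png

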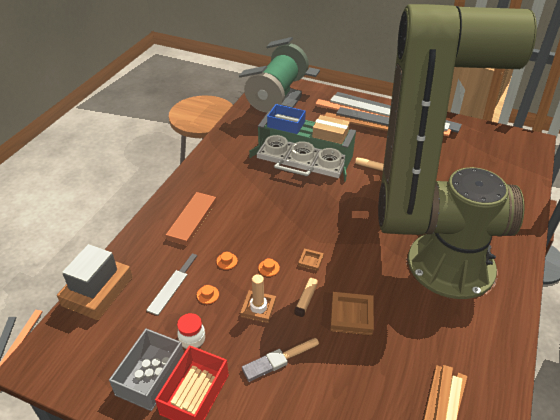

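Run:
```python
from h import *
a=cam("top"); b=cam("side")
save(a,"t1.png",(140,120,290,340),2.7); save(a,"t2.png",(340,120,460,270),4); save(b,"s1.png",(240,90,380,200),5)
W=cloud(a); hsv=cv2.cvtColor(a["image"],cv2.COLOR_RGB2HSV)
print(ctrl.get_obs())
for n,(u,v) in dict(drift=(201,235),stand=(266,254),bigst=(224,305),grease=(155,199),handle=(366,195),rack=(420,200),u1=(398,226),whet=(270,137),blank=(200,161),haft=(228,267),brush=(165,270),hammer=(418,290)).items():
    print(n,W[v,u].round(3),W[v-2:v+3,u-2:u+3,2].round(3)[2])
m=((hsv[...,0]>4)&(hsv[...,0]<18)&(hsv[...,1]>190)&(hsv[...,2]>170)).astype(np.uint8)
k,l,s,cen=cv2.connectedComponentsWithStats(m)
for i in range(1,k):
    if s[i,4]>60: 
        p=W[l==i]; hi=p[p[:,2]>0.018]
        print(s[i],cen[i].round(1),np.nanmin(p,0).round(3),np.nanmax(p,0).round(3), np.nanmean(hi,0).round(3) if len(hi) else 0, ray(a,*cen[i],0.015).round(3))
```

```text
{'time_s': 1.1, 'qpos': array([-1.22560180e+00,  2.99929234e-01,  1.52099989e+00, -4.57659161e-05,
        1.32068767e+00, -6.66003838e-02]), 'joint_vel': array([ 0.00152273, -0.00023655,  0.00078009, -0.00043953,  0.00057817,
        0.00050263]), 'tau': array([ 1.20867568e-03, -5.31670260e+01, -3.52922559e+01,  7.08707934e-02,
        2.12759612e-02, -3.28524800e-05]), 'ee_pos': array([ 0.22012365, -0.50402097,  0.20542958]), 'eef_rot': array([-3.14156561e+00,  4.26362383e-05,  4.11806236e-01]), 'force': array([ 0.4763906 ,  0.37365129, -0.34324429]), 'moment': array([-0.03223683, -0.03697877, -0.04274526]), 'grip_width': 0.09434830852287807}
drift [0.435 0.349 0.103] [0.123 0.116 0.103 0.09  0.074]
stand [0.38  0.151 0.   ] [ 0.002  0.006  0.     0.003 -0.001]
bigst [0.217 0.287 0.009] [ 0.001  0.001  0.009 -0.003  0.006]
grease [0.555 0.505 0.065] [0.066 0.066 0.065 0.068 0.068]
handle [ 0.568 -0.176  0.043] [ 0.04   0.036  0.043 -0.003 -0.001]
rack [ 0.533 -0.322  0.15 ] [0.148 0.149 0.15  0.147 0.151]
u1 [ 0.468 -0.281  0.027] [0.027 0.024 0.027 0.026 0.025]
whet [0.77  0.137 0.025] [0.02  0.03  0.025 0.021 0.022]
blank [0.693 0.372 0.009] [-0.003  0.004  0.009  0.005  0.004]
haft [0.338 0.273 0.025] [0.024 0.016 0.025 0.025 0.019]
brush [0.33  0.478 0.014] [0.011 0.017 0.014 0.013 0.019]
hammer [ 0.261 -0.338  0.024] [0.029 0.018 0.024 0.026 0.024]
```

View pics/t1.png

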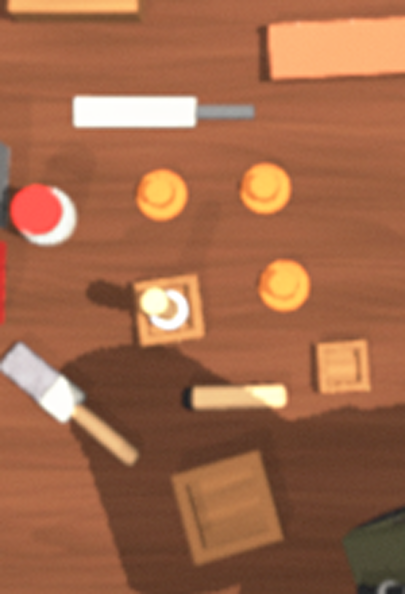

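View pics/t2.png

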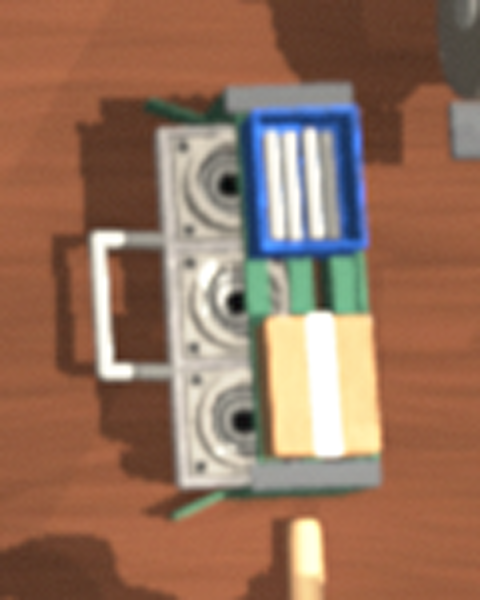

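View pics/s1.png

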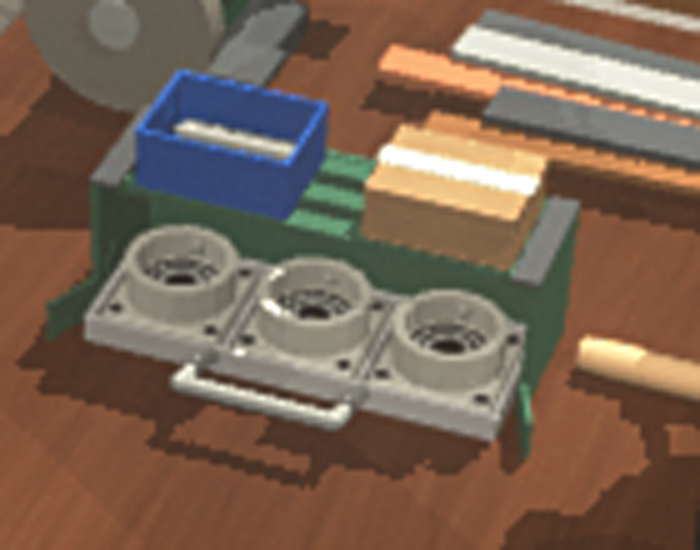

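Run:
```python
from h import *
a=cam("top"); b=cam("side")
W=cloud(a); 
A=ray(a,379.5,152,.02);B=ray(a,385,241.7,.02); print("tray front",A,B,np.hypot(*(A-B)[:2]),np.arctan2(*(A-B)[1::-1][:2]) )
for (p,q) in [((364.5,179.5),(369,213.5))]:
    A=ray(a,*p,.04);B=ray(a,*q,.04);d=A-B;print("handle",A,B,(A+B)/2,np.hypot(*d[:2]),np.arctan2(d[1],d[0]))
hsv=cv2.cvtColor(a["image"],cv2.COLOR_RGB2HSV)
# handle mask
g=a["image"].astype(int)
for v in range(182,213,4): print(v,[tuple(g[v,u]) for u in range(362,371)])
# covers
print(hsv[186:194:3,198],hsv[188,238])
m=((hsv[...,0]>8)&(hsv[...,0]<20)&(hsv[...,1]>170)&(hsv[...,2]>190)).astype(np.uint8)
m[:,:150]=0;m[:,300:]=0
k,l,s,cen=cv2.connectedComponentsWithStats(m)
for i in range(1,k):
    if s[i,4]>60: print(s[i],cen[i].round(1),ray(a,*cen[i],0.012).round(4))
# rack roof: z in .095-.115
q=(np.abs(W[...,2]-.106)<.012); q[:, :370]=0;q[260:]=0;q[:130]=0
v,u=np.nonzero(q);print(np.percentile(W[q],[1,50,99],axis=0).round(3))
# side view handle
bb=cv2.cvtColor(b["image"],cv2.COLOR_RGB2HSV)
A=ray(b,240+175/5,90+378/5,.037);B=ray(b,240+347/5,90+415/5,.037);print("side handle",A,B,(A+B)/2,np.arctan2(*(A-B)[1::-1][:2]))
```

```text
tray front [ 0.71807353 -0.22953505  0.02      ] [ 0.41729219 -0.23785646  0.02      ] 0.30089642751780543 0.027658899152231246
handle [ 0.62039591 -0.17322737  0.04      ] [ 0.50776147 -0.18471357  0.04      ] [ 0.56407869 -0.17897047  0.04      ] 0.11321858746959355 0.10162640960832171
182 [(np.int64(138), np.int64(123), np.int64(112)), (np.int64(215), np.int64(209), np.int64(196)), (np.int64(251), np.int64(249), np.int64(242)), (np.int64(249), np.int64(246), np.int64(238)), (np.int64(189), np.int64(176), np.int64(162)), (np.int64(122), np.int64(104), np.int64(93)), (np.int64(113), np.int64(94), np.int64(81)), (np.int64(110), np.int64(91), np.int64(80)), (np.int64(96), np.int64(76), np.int64(66))]
186 [(np.int64(156), np.int64(122), np.int64(105)), (np.int64(199), np.int64(191), np.int64(176)), (np.int64(246), np.int64(245), np.int64(236)), (np.int64(252), np.int64(249), np.int64(241)), (np.int64(227), np.int64(206), np.int64(185)), (np.int64(167), np.int64(120), np.int64(95)), (np.int64(151), np.int64(91), np.int64(61)), (np.int64(139), np.int64(83), np.int64(55)), (np.int64(108),
[... 2307 characters left out ...]
64(225)), (np.int64(253), np.int64(252), np.int64(246)), (np.int64(249), np.int64(246), np.int64(236)), (np.int64(183), np.int64(170), np.int64(155)), (np.int64(139), np.int64(123), np.int64(109)), (np.int64(137), np.int64(122), np.int64(109))]
[[ 19 165 255]
 [ 21 160 255]
 [ 21 159 255]] [ 21 160 255]
[229 180  19  20 116] [236.3 190.4] [0.5912 0.2494 0.012 ]
[190 183  19  19 118] [198.  192.3] [0.5854 0.3763 0.012 ]
[236 216  19  20 113] [243.  225.3] [0.4746 0.2265 0.012 ]
[[ 0.412 -0.724  0.095]
 [ 0.617 -0.325  0.108]
 [ 0.763 -0.271  0.118]]
side handle [ 0.62092795 -0.1691894   0.037     ] [ 0.50151286 -0.17872746  0.037     ] [ 0.5612204  -0.17395843  0.037     ] 0.07970395780502412
```

Run:
```python
from h import *
a=cam("top"); b=cam("side")
g=a["image"].astype(float)
# handle bar centre: weighted brightness columns per row
P=[]
for v in range(184,211):
    w=np.clip(g[v,360:371,2]-150,0,None); u=(w*np.arange(360,371)).sum()/w.sum(); P.append(ray(a,u,v,.039)[:2])
P=np.array(P); f=np.polyfit(P[:,0],P[:,1],1); print("handle slope",f, P.mean(0))
f=lambda x,y:ray(a,340+x/4,120+y/4,.106)
A=f(225,97);B=f(252,480);d=A-B;print("caps",A,B,np.arctan2(d[1],d[0]),np.hypot(*d[:2]))
# tray front edge subpixel: gradient in row
gr=cv2.cvtColor(a["image"],cv2.COLOR_RGB2GRAY).astype(float)
P=[]
for v in list(range(156,176))+list(range(218,238)):
    r=gr[v,372:392]; i=np.argmax(np.diff(r)); P.append(ray(a,372+i+.5,v,.02)[:2])
P=np.array(P); f1=np.polyfit(P[:,0],P[:,1],1); r=P[:,1]-np.polyval(f1,P[:,0]); k=abs(r)<.004; print(len(P),k.sum(),np.polyfit(P[k,0],P[k,1],1),P[k].mean(0))
save(b,"s2.png",(190,235,330,330),5)
```

```text
handle slope [ 0.03151497 -0.19188731] [ 0.56240914 -0.17416301]
caps [ 0.72044144 -0.26614544  0.106     ] [ 0.41545755 -0.27586738  0.106     ] 0.031866101869073085 0.30513880362119755
40 35 [ 0.02775597 -0.24709622] [ 0.55941658 -0.23156907]
```

View pics/s2.png

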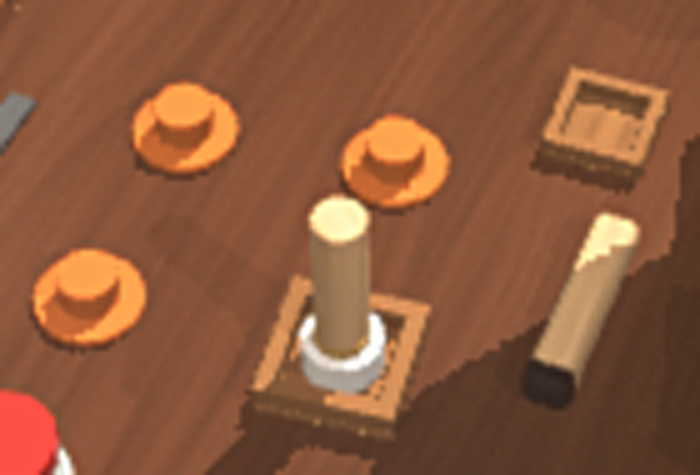

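Emit:
servo_tool(rows=[[0.02,0.04,0.02,0,0,-0.05,1],[0.04,0.08,0.04,0,0,-0.1,1],[0.06,0.11,0.04,0,0,-0.15,1],[0.08,0.15,0.04,0,0,-0.2,1],[0.1,0.19,0.04,0,0,-0.25,1],[0.12,0.22,0.04,0,0,-0.3,1],[0.14,0.26,0.04,0,0,-0.35,1],[0.16,0.28,0.04,0,0,-0.38,1]], newtons=40)

```text
time_s: 1.97
ee_pos: [0.3803, -0.2217, 0.2459]
eef_rot: [3.141, -0.001, 0.029]
force: [-0.1, 0.1, -0.2]
grip_width: 0.094
```

Emit:
servo_tool(rows=[[0.03,0.01,0,0,0,0,0.2],[0.06,0.02,0,0,0,0,0.2],[0.1,0.03,-0.01,0,0,0,0.2],[0.13,0.04,-0.03,0,0,0,0.2],[0.16,0.045,-0.06,0,0,0,0.2],[0.175,0.047,-0.09,0,0,0,0.2],[0.182,0.047,-0.12,0,0,0,0.2],[0.182,0.047,-0.14,0,0,0,0.2]])

```text
time_s: 2.63
ee_pos: [0.5625, -0.1739, 0.1024]
eef_rot: [-3.141, 0.002, 0.03]
force: [0.2, 0.8, 0.2]
grip_width: 0.0563
```

Emit:
servo_tool(rows=[[0,0,-0.02,0,0,0,0.2],[0,0,-0.04,0,0,0,0.2],[0,0,-0.06,0,0,0,0.2],[0,0,-0.075,0,0,0,0.2],[0,0,-0.088,0,0,0,0.2],[0,0,-0.088,0,0,0,0.2],[0,0,-0.088,0,0,0,0.2],[0,0,-0.088,0,0,0,0.2]])

```text
time_s: 3.3
ee_pos: [0.5631, -0.1741, 0.0154]
eef_rot: [-3.141, 0.001, 0.03]
force: [0.2, 0.8, -0.2]
grip_width: 0.0562
```

Close on the bar.

Emit:
servo_tool(rows=[[0,0,0,0,0,0,-1],[0,0,0,0,0,0,-1],[0,0,0,0,0,0,-1],[0,0,0,0,0,0,-1],[0,0,0,0,0,0,-1],[0,0,0,0,0,0,-1],[0,0,0,0,0,0,-1],[0,0,0,0,0,0,-1]])

```text
time_s: 3.97
ee_pos: [0.563, -0.1738, 0.0154]
eef_rot: [-3.141, 0.001, 0.03]
force: [-1.1, 2.4, 1.9]
grip_width: 0.0105
```

Emit:
servo_tool(rows=[[0,0.008,0,0,0,0,-1],[-0.001,0.025,0,0,0,0,-1],[-0.001,0.045,0,0,0,0,-1],[-0.002,0.065,0,0,0,0,-1],[-0.003,0.085,0,0,0,0,-1],[-0.003,0.105,0,0,0,0,-1],[-0.004,0.125,0,0,0,0,-1],[-0.004,0.14,0,0,0,0,-1]])

```text
time_s: 4.63
ee_pos: [0.5588, -0.0328, 0.0154]
eef_rot: [3.141, 0.001, 0.03]
force: [-0.1, -6.6, -1.2]
grip_width: 0.0107
```

Emit:
servo_tool(rows=[[0,0.02,0,0,0,0,-1],[-0.001,0.04,0,0,0,0,-1],[-0.001,0.055,0,0,0,0,-1],[-0.002,0.065,0,0,0,0,-1],[-0.002,0.07,0,0,0,0,-1],[-0.002,0.07,0,0,0,0,-1],[-0.002,0.07,0,0,0,0,0],[-0.002,0.07,0,0,0,0,0.2]])

```text
time_s: 5.3
ee_pos: [0.5568, 0.0369, 0.0154]
eef_rot: [3.141, 0.001, 0.03]
force: [-0.2, -0.5, -0.4]
grip_width: 0.0204
```

Emit:
servo_tool(rows=[[0,0,0,0,0,0,0.2],[0,0,0.03,0,0,0,0.2],[0,0,0.07,0,0,0,0.2],[0,0,0.11,0,0,0,0.3],[0,0.03,0.15,0,0,0,0.6],[0,0.06,0.18,0,0,0,1],[0,0.1,0.18,0,0,0,1],[-0.02,0.13,0.18,0,0,0,1]])

```text
time_s: 5.97
ee_pos: [0.5389, 0.1681, 0.198]
eef_rot: [-3.141, -0.004, 0.028]
force: [0.3, 0.2, -0.1]
grip_width: 0.0741
```

Run:
```python
from h import *
a=cam("top"); b=cam("side")
save(a,"t3.png",(180,110,440,300),3); save(b,"s3.png",None,1.4)
for n in ["unit_a","unit_a_seat","cover_a_mid","drift_mid","tray_handle","tray_mid"]:
    for nm,c in(("top",a),("side",b)):
        print(n,nm,[(round(r["p"],2),(np.array(r["at"])*[560,420]).round(1).tolist()) for r in cams.place_of(c,n)][:6])
```

```text
unit_a top [(0.96, [330.4, 166.6]), (0.91, [334.1, 226.5]), (0.69, [333.6, 198.0])]
unit_a side [(0.84, [310.2, 204.7]), (0.69, [190.8, 336.0]), (0.55, [280.3, 195.1]), (0.39, [251.0, 186.9])]
unit_a_seat top [(0.91, [337.6, 227.7])]
unit_a_seat side [(0.8, [310.4, 197.0]), (0.72, [303.0, 298.9])]
cover_a_mid top [(0.54, [196.4, 190.1])]
cover_a_mid side [(0.83, [210.2, 290.9]), (0.37, [267.1, 211.2])]
drift_mid top [(0.29, [333.4, 198.3])]
drift_mid side [(0.7, [258.3, 293.0])]
tray_handle top [(0.92, [297.4, 196.9])]
tray_handle side [(0.91, [265.9, 214.1])]
tray_mid top [(0.76, [332.1, 196.3])]
tray_mid side [(0.96, [281.1, 198.1])]
```

View pics/t3.png

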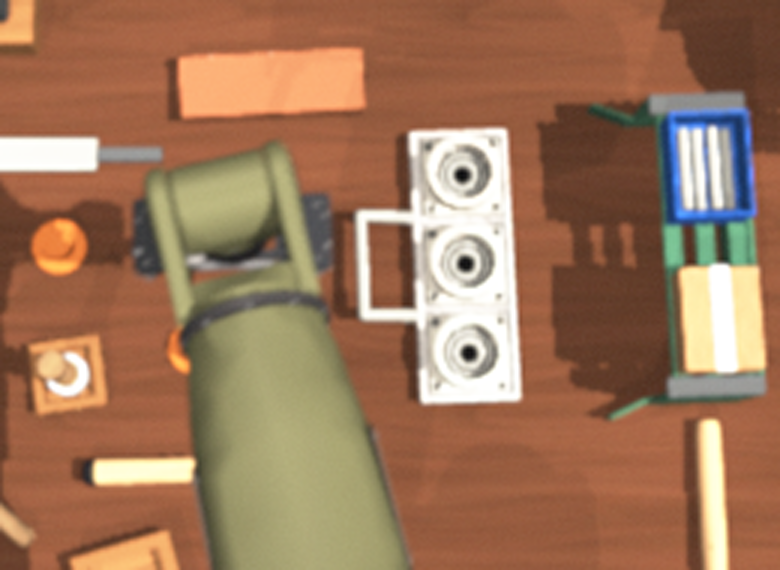

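View pics/s3.png

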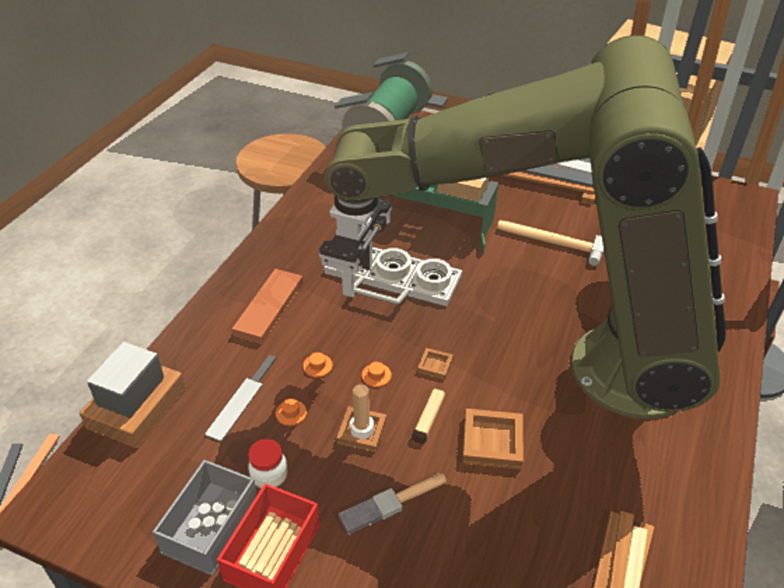

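```bash
cat >> h.py <<'E'
def ringfit(c,p0,z,rads,span=0.008,sgn=None):
    """maximise mean |radial gradient| along projected circles of radii rads (list of (r,z,sign)) about world centre"""
    g=cv2.GaussianBlur(cv2.cvtColor(c["image"],cv2.COLOR_RGB2GRAY),(0,0),0.8).astype(np.float32)
    R,t=RT(c); th=np.linspace(0,2*np.pi,120,endpoint=False)
    def samp(P):
        q=P@R.T+t; u=c["fx"]*q[:,0]/q[:,2]+c["cx"]; v=c["fy"]*q[:,1]/q[:,2]+c["cy"]
        return cv2.remap(g,u.astype(np.float32)[None],v.astype(np.float32)[None],cv2.INTER_LINEAR)[0]
    def sc(x,y):
        s=0
        for r,zz in rads:
            o=np.stack([x+(r+.0025)*np.cos(th),y+(r+.0025)*np.sin(th),np.full(120,zz)],1)
            i=np.stack([x+(r-.0025)*np.cos(th),y+(r-.0025)*np.sin(th),np.full(120,zz)],1)
            s+=np.mean(np.clip(np.abs(samp(o)-samp(i)),0,60))
        return s
    best=None
    for st,n in((.001,int(span/.001)),(.00025,5)):
        bx,by=p0 if best is None else best[1:]
        L=[(sc(bx+i*st,by+j*st),bx+i*st,by+j*st) for i in range(-n,n+1) for j in range(-n,n+1)]
        best=max(L)
    return best
E
python3 - <<'E'
from h import *
a=cam("top"); b=cam("side")
for p in [(334.3,168.3),(335.3,197.7),(336.3,227.7)]:
    w=ray(a,*p,.03)
    print(w.round(4),[np.round(ringfit(a,w[:2],0,R),4) for R in ([(.039,.047)],[(.0315,.047)],[(.039,.047),(.0315,.047)])],
     np.round(ringfit(b,w[:2],0,[(.039,.047),(.0315,.047)]),4))
A=ray(a,180+357/3,110+265/3,.039);print("handle edge",A)
for (p,q) in [((410,131),(420,403)),((508,129),(521,400))]:
  A=ray(a,180+p[0]/3,110+p[1]/3,.02);B=ray(a,180+q[0]/3,110+q[1]/3,.02);d=A-B;print(A,B,np.arctan2(d[1],d[0]),(A+B)/2)
E
```

```text
[ 0.6607 -0.0759  0.03  ] [array([32.4942,  0.6699, -0.0687]), array([37.8383,  0.6627, -0.0742]), array([54.7629,  0.6632, -0.0737])] [27.5222  0.6514 -0.0704]
[ 0.562  -0.0773  0.03  ] [array([23.9483,  0.5713, -0.0695]), array([36.1818,  0.5635, -0.075 ]), array([50.029 ,  0.5638, -0.075 ])] [ 9.37133e+01  5.61300e-01 -7.45000e-02]
[ 0.463  -0.0786  0.03  ] [array([22.1966,  0.472 , -0.0723]), array([34.6867,  0.4648, -0.0768]), array([46.2063,  0.4653, -0.0768])] [ 9.345e+01  4.630e-01 -7.630e-02]
handle edge [0.55901119 0.04226086 0.039     ]
[ 0.71327147 -0.0190322   0.02      ] [ 0.40985999 -0.02539524  0.02      ] 0.020968572492251637 [ 0.56156573 -0.02221372  0.02      ]
[ 0.71508035 -0.12838911  0.02      ] [ 0.4125181  -0.13532915  0.02      ] 0.022933548626737958 [ 0.56379922 -0.13185913  0.02      ]
```

Emit:
servo_tool(rows=[[-0.01,-0.035,0,0,0,0.1,1],[-0.02,-0.07,0,0,0,0.2,1],[-0.03,-0.105,-0.01,0,0,0.3,1],[-0.045,-0.14,-0.03,0,0,0.4,1],[-0.055,-0.175,-0.05,0,0,0.5,1],[-0.065,-0.21,-0.07,0,0,0.6,1],[-0.075,-0.24,-0.09,0,0,0.7,1],[-0.0755,-0.2446,-0.1,0,0,0.782,1]], newtons=10)

```text
time_s: 7.43
ee_pos: [0.4592, -0.0811, 0.0935]
eef_rot: [-3.14, 0.002, 0.814]
force: [0.3, 1.0, -0.5]
grip_width: 0.094
```

Emit:
servo_tool(rows=[[0.0046,0.0045,0,0,0,0,1],[0.0046,0.0045,0,0,0,0,1],[0.0046,0.0045,-0.02,0,0,0,1],[0.0046,0.0045,-0.04,0,0,0,1],[0.0046,0.0045,-0.056,0,0,0,1],[0.0046,0.0045,-0.0565,0,0,0,1],[0.0046,0.0045,-0.0565,0,0,0,0.6],[0.0046,0.0045,-0.0565,0,0,0,0.4]])

```text
time_s: 8.1
ee_pos: [0.4647, -0.0762, 0.0383]
eef_rot: [-3.142, 0.002, 0.814]
force: [-0.0, -0.5, -0.7]
grip_width: 0.0842
```

Emit:
servo_tool(rows=[[0,0,0,0,0,0,0.4],[0,0,0,0,0,0,0.4],[0,0,0,0,0,0,0.4],[0,0,0,0,0,0,0.4],[0,0,0,0,0,0,0.4],[0,0,0,0,0,0,0.4],[0,0,0,0,0,0,0.4],[0,0,0,0,0,0,0.4]])

```text
time_s: 8.77
ee_pos: [0.4654, -0.0761, 0.0394]
eef_rot: [3.14, 0.0, 0.814]
force: [-0.3, 2.4, 6.8]
grip_width: 0.0778
```

Emit:
servo_tool(rows=[[0,0,0,0,0,0,1],[0,0,0,0,0,0,1],[0,0,0.005,0,0,0,1],[0,0,0.03,0,0,0,1],[0.03,0,0.03,0,0,0,1],[0.06,0.001,0.03,0,0,0,1],[0.09,0.001,0.03,0,0,0,1],[0.098,0.0015,0.03,0,0,0,1]])

```text
time_s: 9.43
ee_pos: [0.5664, -0.0747, 0.07]
eef_rot: [3.139, -0.001, 0.814]
force: [-0.4, -0.5, -0.9]
grip_width: 0.0942
```

Emit:
servo_tool(rows=[[0,0,0,0,0,0,1],[0,0,0,0,0,0,1],[0,0,-0.015,0,0,0,1],[0,0,-0.029,0,0,0,1],[0,0,-0.029,0,0,0,0.6],[0,0,-0.029,0,0,0,0.4],[0,0,-0.029,0,0,0,0.4],[0,0,-0.029,0,0,0,0.4]])

```text
time_s: 10.1
ee_pos: [0.5664, -0.0748, 0.0419]
eef_rot: [3.138, -0.001, 0.814]
force: [0.1, -0.1, -1.6]
grip_width: 0.0777
```

Emit:
servo_tool(rows=[[0,0,0,0,0,0,0.4],[0,0,0,0,0,0,0.4],[0,0,0,0,0,0,0.4],[0,0,0,0,0,0,0.4],[0,0,0,0,0,0,0.4],[0,0,0,0,0,0,0.4],[0,0,0,0,0,0,0.4],[0,0,0,0,0,0,0.4]])

```text
time_s: 10.77
ee_pos: [0.5664, -0.0748, 0.0419]
eef_rot: [3.138, -0.001, 0.814]
force: [0.6, -0.1, -1.8]
grip_width: 0.0777
```

Emit:
servo_tool(rows=[[0,0,0,0,0,0,1],[0,0,0,0,0,0,1],[0,0,0.005,0,0,0,1],[0,0,0.03,0,0,0,1],[0.03,0,0.03,0,0,0,1],[0.06,0.001,0.03,0,0,0,1],[0.09,0.002,0.03,0,0,0,1],[0.096,0.002,0.03,0,0,0,1]])

```text
time_s: 11.43
ee_pos: [0.6654, -0.0725, 0.0723]
eef_rot: [3.136, -0.002, 0.814]
force: [-0.6, 0.6, -1.0]
grip_width: 0.0937
```

Emit:
servo_tool(rows=[[0,0,0,0,0,0,1],[0,0,0,0,0,0,1],[0,0,-0.015,0,0,0,1],[0,0,-0.031,0,0,0,1],[0,0,-0.031,0,0,0,0.6],[0,0,-0.031,0,0,0,0.4],[0,0,-0.031,0,0,0,0.4],[0,0,-0.031,0,0,0,0.4]])

```text
time_s: 12.1
ee_pos: [0.6655, -0.0726, 0.0425]
eef_rot: [3.135, -0.003, 0.814]
force: [0.7, -0.5, -1.0]
grip_width: 0.0779
```

Emit:
servo_tool(rows=[[0,0,0,0,0,0,0.4],[0,0,0,0,0,0,0.4],[0,0,0,0,0,0,0.4],[0,0,0,0,0,0,0.4],[0,0,0,0,0,0,1],[0,0,0,0,0,0,1],[0,0,0.01,0,0,0,1],[0,0,0.03,0,0,0,1]])

```text
time_s: 12.77
ee_pos: [0.6645, -0.0725, 0.0712]
eef_rot: [3.138, -0.001, 0.814]
force: [0.6, 0.9, 0.3]
grip_width: 0.0936
```

Emit:
servo_tool(rows=[[0,0,0.01,0,0,-0.12,1],[0,0,0.01,0,0,-0.24,1],[0,0,0.01,0,0,-0.36,1],[0,0,0.01,0,0,-0.48,1],[0,0,0.01,0,0,-0.6,1],[0,0,0.01,0,0,-0.72,1],[0,0,0.01,0,0,-0.84,1],[0,0,0.01,0,0,-0.96,1]])

```text
time_s: 13.43
ee_pos: [0.6647, -0.0725, 0.0822]
eef_rot: [3.138, -0.002, -0.152]
force: [0.2, -0.1, 0.7]
grip_width: 0.0937
```

Emit:
servo_tool(rows=[[0,0,0,0,0,-0.12,1],[0,0,0,0,0,-0.24,1],[0,0,0,0,0,-0.36,1],[0,0,0,0,0,-0.48,1],[0,0,0,0,0,-0.6,1],[0,0,0,0,0,-0.61,1],[0,0,-0.01,0,0,-0.61,1],[0,0,-0.02,0,0,-0.61,1]])

```text
time_s: 14.1
ee_pos: [0.665, -0.0725, 0.0622]
eef_rot: [3.139, -0.003, -0.758]
force: [0.7, -0.3, -0.4]
grip_width: 0.0941
```

Emit:
servo_tool(rows=[[0,0,-0.012,0,0,0,1],[0,0,-0.022,0,0,0,1],[0,0,-0.022,0,0,0,0.6],[0,0,-0.022,0,0,0,0.4],[0,0,-0.022,0,0,0,0.4],[0,0,-0.022,0,0,0,0.4],[0,0,-0.022,0,0,0,0.4],[0,0,-0.022,0,0,0,0.4]])

```text
time_s: 14.77
ee_pos: [0.6651, -0.0725, 0.0405]
eef_rot: [3.139, -0.003, -0.758]
force: [-1.0, -0.3, -2.2]
grip_width: 0.0781
```

Emit:
servo_tool(rows=[[0,0,0,0,0,0,1],[0,0,0,0,0,0,1],[0,0,0.01,0,0,0,1],[0,0,0.03,0,0,0,1],[-0.03,0,0.03,0,0,0,1],[-0.06,-0.001,0.03,0,0,0,1],[-0.09,-0.002,0.03,0,0,0,1],[-0.099,-0.002,0.03,0,0,0,1]])

```text
time_s: 15.43
ee_pos: [0.5633, -0.0746, 0.0713]
eef_rot: [3.139, -0.003, -0.758]
force: [0.7, -0.4, -0.2]
grip_width: 0.0941
```

Emit:
servo_tool(rows=[[0,0,0,0,0,0,1],[0,0,0,0,0,0,1],[0,0,-0.015,0,0,0,1],[0,0,-0.03,0,0,0,1],[0,0,-0.03,0,0,0,0.6],[0,0,-0.03,0,0,0,0.4],[0,0,-0.03,0,0,0,0.4],[0,0,-0.03,0,0,0,0.4]])

```text
time_s: 16.1
ee_pos: [0.5639, -0.0746, 0.0421]
eef_rot: [3.139, -0.004, -0.758]
force: [-0.0, 0.3, -2.3]
grip_width: 0.0779
```

Emit:
servo_tool(rows=[[0,0,0,0,0,0,1],[0,0,0,0,0,0,1],[0,0,0.01,0,0,0,1],[0,0,0.03,0,0,0,1],[-0.03,0,0.03,0,0,0,1],[-0.06,-0.001,0.03,0,0,0,1],[-0.09,-0.001,0.03,0,0,0,1],[-0.099,-0.0015,0.03,0,0,0,1]])

```text
time_s: 16.77
ee_pos: [0.462, -0.0759, 0.0727]
eef_rot: [3.139, -0.003, -0.758]
force: [-0.7, -0.2, -0.6]
grip_width: 0.0938
```

Emit:
servo_tool(rows=[[0,0,0,0,0,0,1],[0,0,0,0,0,0,1],[0,0,-0.015,0,0,0,1],[0,0,-0.03,0,0,0,1],[0,0,-0.03,0,0,0,0.6],[0,0,-0.03,0,0,0,0.4],[0,0,-0.03,0,0,0,0.4],[0,0,-0.03,0,0,0,0.4]])

```text
time_s: 17.43
ee_pos: [0.4627, -0.0759, 0.0434]
eef_rot: [3.14, -0.004, -0.758]
force: [1.0, -0.0, -1.8]
grip_width: 0.0775
```

Emit:
servo_tool(rows=[[0,0,0,0,0,0,1],[0,0,0,0,0,0,1],[0,0,0.01,0,0,0,1],[0,0,0.04,0,0,0,1],[0,0,0.08,0,0,0,1],[0,0,0.1,0,0,0,1],[0,0,0.1,0,0,0,1],[0,0,0.1,0,0,0,1]])

```text
time_s: 18.1
ee_pos: [0.4631, -0.0761, 0.1448]
eef_rot: [3.141, -0.006, -0.758]
force: [0.2, -0.1, -0.7]
grip_width: 0.0942
```

Run:
```python
from h import *
a=cam("top"); b=cam("side")
save(a,"t4.png",(180,110,440,300),3)
for p in [(.5912,.2494),(.5854,.3763),(.4746,.2265)]:
    for c in (a,b): print(np.round(ringfit(c,p,0,[(.030,.006),(.017,.026)],.012),4), end=' ')
    print()
for p in [(.6653,-.0726),(.566,-.0758),(.4648,-.0772)]:
    for c in (a,b): print(np.round(ringfit(c,p,0,[(.039,.047),(.0315,.047)]),4), end=' ')
    print()
```

```text
[53.4328  0.598   0.2446] [70.9171  0.594   0.2462] 
[50.9673  0.5899  0.3733] [87.2654  0.5869  0.3743] 
[41.36    0.4758  0.222 ] [51.198   0.4728  0.223 ] 
[60.7752  0.673  -0.0646] [ 9.66206e+01  6.62300e-01 -7.16000e-02] 
[39.0825  0.5572 -0.0676] [ 8.92606e+01  5.62200e-01 -7.48000e-02] 
[31.4575  0.4556 -0.0787] [ 9.11331e+01  4.61300e-01 -7.62000e-02]
```

View pics/t4.png

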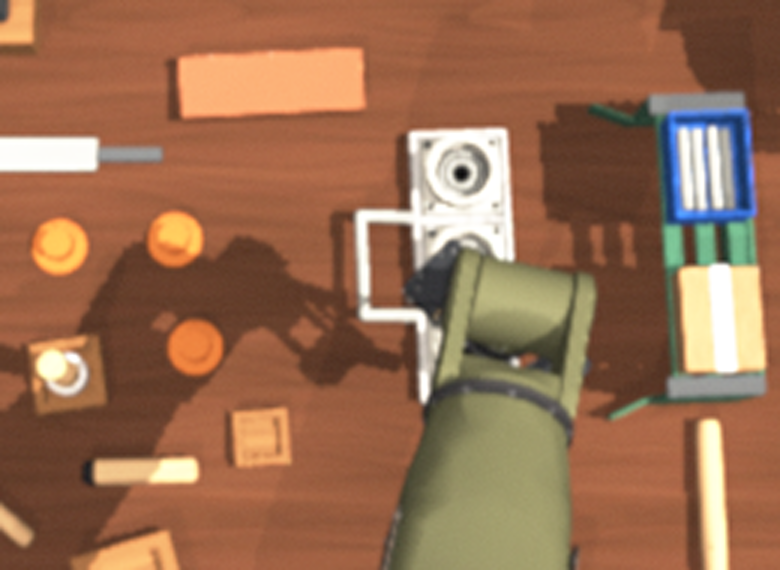

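Emit:
servo_tool(rows=[[0,0.03,0,0,0,0.1,0.5],[0,0.07,0,0,0,0.2,0.5],[0,0.11,0,0,0,0.3,0.5],[0,0.15,0,0,0,0.4,0.5],[0.005,0.19,-0.02,0,0,0.5,0.5],[0.01,0.23,-0.04,0,0,0.6,0.5],[0.012,0.27,-0.06,0,0,0.7,0.5],[0.0127,0.298,-0.08,0,0,0.8,0.5]], newtons=5)

```text
time_s: 18.87
ee_pos: [0.4744, 0.2222, 0.0627]
eef_rot: [3.139, -0.002, 0.047]
force: [1.5, 0.1, 0.2]
grip_width: 0.0705
```

Emit:
servo_tool(rows=[[0.0014,0,-0.015,0,0,0,0.5],[0.0014,0,-0.03,0,0,0,0.5],[0.0014,0,-0.045,0,0,0,0.5],[0.0014,0,-0.0535,0,0,0,0.5],[0.0014,0,-0.0535,0,0,0,0],[0.0014,0,-0.0535,0,0,0,-0.5],[0.0014,0,-0.0535,0,0,0,-0.5],[0.0014,0,-0.0535,0,0,0,-0.5]])

```text
time_s: 19.53
ee_pos: [0.4762, 0.2222, 0.01]
eef_rot: [3.139, -0.004, 0.047]
force: [-0.5, -0.6, -0.1]
grip_width: 0.0475
```

Emit:
servo_tool(rows=[[0,0,0,0,0,0,-0.5],[0,0,0,0,0,0,-0.5],[0,0,0,0,0,0,0.3],[0,0,0,0,0,0,0.3],[0,0,0,0,0,0.1,0.3],[0,0,0,0,0,0.2,0.3],[0,0,0,0,0,0.3,0.3],[0,0,0,0,0,0.4,0.3]])

```text
time_s: 20.2
ee_pos: [0.4762, 0.2222, 0.0101]
eef_rot: [3.139, -0.004, 0.452]
force: [-0.2, -0.2, -0.1]
grip_width: 0.0605
```

Emit:
servo_tool(rows=[[0,0,0,0,0,0.12,0.3],[0,0,0,0,0,0.24,0.3],[0,0,0,0,0,0.36,0.3],[0,0,0,0,0,0.48,0.3],[0,0,0,0,0,0.6,0.3],[0,0,0,0,0,0.72,0.3],[0,0,0,0,0,0.84,0.3],[0,0,0,0,0,0.96,0.3]])

```text
time_s: 20.87
ee_pos: [0.4762, 0.2222, 0.0101]
eef_rot: [3.139, -0.003, 1.418]
force: [0.4, 0.4, 0.3]
grip_width: 0.0611
```

Emit:
servo_tool(rows=[[0,0,0,0,0,0.12,0.3],[0,0,0,0,0,0.19,0.3],[0,0,0,0,0,0.19,-0.5],[0,0,0,0,0,0.19,-0.5],[0,0,0,0,0,0.19,-0.5],[0,0,0,0,0,0.19,-0.5],[0,0,0,0,0,0.19,-0.5],[0,0,0,0,0,0.19,-0.5]])

```text
time_s: 21.53
ee_pos: [0.4762, 0.2222, 0.0101]
eef_rot: [3.139, -0.004, 1.607]
force: [0.3, -0.0, -0.2]
grip_width: 0.0338
```

Emit:
servo_tool(rows=[[0,0,0,0,0,0,-0.5],[0,0,0.005,0,0,0,-0.5],[0,0,0.02,0,0,0,-0.5],[0,0,0.045,0,0,0,-0.5],[0,0,0.07,0,0,0,-0.5],[0,0,0.08,0,0,0,-0.5],[0,0,0.08,0,0,0,-0.5],[0,0,0.08,0,0,0,-0.5]], newtons=10)

```text
time_s: 22.2
ee_pos: [0.4761, 0.2221, 0.0897]
eef_rot: [3.139, -0.004, 1.607]
force: [0.6, 0.0, -0.8]
grip_width: 0.0338
```

Run:
```python
from h import *
a=cam("top"); b=cam("side")
o=ctrl.get_obs(); print(o["ee_pos"],o["grip_width"])
save(b,"s5.png",(170,180,370,310),4)
z=o["ee_pos"][2]-.0101
print(np.round(ringfit(b,o["ee_pos"][:2]-[.003,-.001],0,[(.030,z+.006)],.008),4))
for p in [(.6657,-.0726),(.5656,-.0758),(.4647,-.0772)]:
    for c in (a,b): print(np.round(ringfit(c,p,0,[(.039,.047),(.0315,.047)]),4), end=' ')
    print()
```

```text
[0.47559457 0.22195447 0.08869431] 0.033627379517197034
[23.5791  0.4726  0.2207]
[61.3773  0.6717 -0.0633] [51.998   0.6632 -0.0718] 
[48.7537  0.5644 -0.075 ] [17.0212  0.5564 -0.0761] 
[47.121   0.464  -0.0767] [ 9.57384e+01  4.61400e-01 -7.62000e-02]
```

View pics/s5.png

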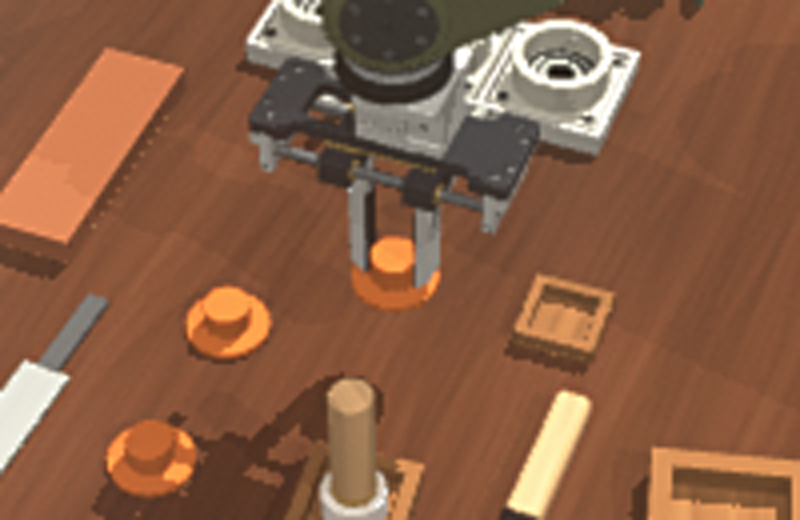

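Run:
```python
from h import *
b=cam("side"); a=cam("top")
o=ctrl.get_obs(); print(o["ee_pos"])
for z in (.0765,.0775,.0785,.0795,.0805):
  print(z,np.round(ringfit(b,(.4726,.2207),0,[(.030,z+.006)],.008),4),np.round(ringfit(b,(.4726,.2207),0,[(.017,z+.026)],.006),4),np.round(ringfit(b,(.4726,.2207),0,[(.030,z+.006),(.03,z)],.006),4))
# unaffected covers for bias
for p in [(.598,.2446),(.590,.3733)]:
    for c in (a,b): print([np.round(ringfit(c,p,0,r,.008),4) for r in ([(.030,.006),(.017,.026)],[(.030,.006)])], end=' ')
    print()
```

```text
[0.47567362 0.22200178 0.08879565]
0.0765 [23.4621  0.4731  0.2194] [38.5633  0.4738  0.221 ] [43.5634  0.4741  0.217 ]
0.0775 [23.5332  0.4726  0.2202] [38.5079  0.4734  0.2217] [43.6638  0.4738  0.2177]
0.0785 [23.5693  0.4724  0.2212] [38.5406  0.4731  0.2224] [43.7583  0.4734  0.2187]
0.0795 [23.6546  0.4718  0.2222] [38.4457  0.4728  0.2234] [43.8437  0.4731  0.2194]
0.0805 [23.6854  0.4716  0.2224] [38.4758  0.4724  0.2242] [43.9397  0.4728  0.2202]
[array([35.4933,  0.6072,  0.2364]), array([20.8463,  0.5975,  0.2448])] [array([81.5602,  0.594 ,  0.2461]), array([45.6464,  0.594 ,  0.2461])] 
[array([48.8283,  0.588 ,  0.3738]), array([39.4948,  0.5882,  0.3728])] [array([54.496 ,  0.5868,  0.3748]), array([38.154 ,  0.5868,  0.3748])]
```

Emit:
servo_tool(rows=[[0,-0.03,0,0,0,0,-0.5],[-0.002,-0.07,0,0,0,0,-0.5],[-0.004,-0.11,0,0,0,0,-0.5],[-0.005,-0.15,0,0,0,0,-0.5],[-0.007,-0.19,0,0,0,0,-0.5],[-0.009,-0.23,0,0,0,0,-0.5],[-0.01,-0.265,0,0,0,0,-0.5],[-0.0109,-0.29,-0.005,0,0,0,-0.5]])

```text
time_s: 23.07
ee_pos: [0.4645, -0.0707, 0.0838]
eef_rot: [3.141, -0.003, 1.606]
force: [0.5, 0.8, -0.1]
grip_width: 0.0333
```

Emit:
servo_tool(rows=[[0,-0.008,-0.005,0,0,0,-0.5],[0,-0.009,-0.01,0,0,0,-0.5],[0,-0.009,-0.015,0,0,0,-0.5],[0,-0.009,-0.015,0,0,0,-0.5],[0,-0.009,-0.015,0,0,0,-0.5],[0,-0.009,-0.015,0,0,0,-0.5],[0,-0.009,-0.015,0,0,0,-0.5],[0,-0.009,-0.015,0,0,0,-0.5]])

```text
time_s: 23.73
ee_pos: [0.4646, -0.0792, 0.069]
eef_rot: [3.141, -0.002, 1.606]
force: [0.7, -0.0, -0.4]
grip_width: 0.034
```

Take a look here before lowering.

Run:
```python
from h import *
b=cam("side"); a=cam("top")
o=ctrl.get_obs(); print(o["ee_pos"])
save(b,"s6.png",(230,150,350,250),6)
z=o["ee_pos"][2]-.0101; p=(.461,-.0765)
print(np.round(ringfit(b,p,0,[(.030,z+.006)],.006),4),np.round(ringfit(b,p,0,[(.017,z+.026)],.006),4),np.round(ringfit(b,p,0,[(.030,z+.006),(.03,z),(.017,z+.026)],.006),4), np.round(ringfit(b,p,0,[(.039,.047),(.0315,.047)]),4))
```

```text
[ 0.46459485 -0.07946793  0.0689416 ]
[21.043   0.4608 -0.0838] [36.3001  0.462  -0.0778] [75.0771  0.4608 -0.078 ] [60.3423  0.461  -0.0762]
```

View pics/s6.png

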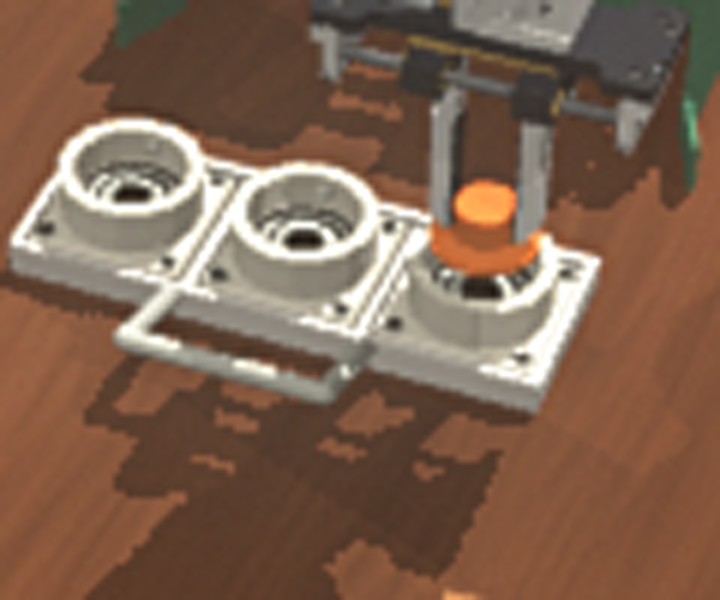

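Emit:
servo_tool(rows=[[0,0.0021,0,0,0,0,-0.5],[0,0.0021,0,0,0,0,-0.5],[0,0.0021,-0.004,0,0,0,-0.5],[0,0.0021,-0.008,0,0,0,-0.5],[0,0.0021,-0.011,0,0,0,-0.5],[0,0.0021,-0.014,0,0,0,-0.5],[0,0.0021,-0.0165,0,0,0,-0.5],[0,0.0021,-0.0165,0,0,0,-0.5]])

```text
time_s: 24.5
ee_pos: [0.4643, -0.0773, 0.0518]
eef_rot: [-3.142, -0.003, 1.606]
force: [-0.6, 0.4, -1.7]
grip_width: 0.0337
```

Emit:
servo_tool(rows=[[0,0,0,0,0,0,-0.1],[0,0,0,0,0,0,0.1],[0,0,0,0,0,0,0.2],[0,0,0,0,0,0,0.2],[0,0,0.01,0,0,0,0.2],[0,0,0.03,0,0,0,0.2],[0,0,0.06,0,0,0,0.3],[0,0,0.08,0,0,0,0.3]], newtons=5)

```text
time_s: 25.17
ee_pos: [0.4646, -0.0774, 0.1346]
eef_rot: [3.14, -0.002, 1.606]
force: [0.3, 0.5, 1.1]
grip_width: 0.0606
```

Run:
```python
from h import *
b=cam("side"); a=cam("top")
save(b,"s7.png",(180,150,350,310),4)
p=(.4613,-.0762)
for z in (.0255,.0405,.045): print(z,np.round(ringfit(b,p,0,[(.017,z+.026)],.006),4))
for p in [(.5976,.245),(.590,.3735)]:
    for c in (a,b): print(np.round(ringfit(c,p,0,[(.030,.006),(.017,.026)],.008),4), end=' ')
    print()
```

```text
0.0255 [23.9617  0.4606 -0.069 ]
0.0405 [29.1571  0.4576 -0.0797]
0.045 [29.354   0.4556 -0.0747]
[49.8683  0.5971  0.2448] [68.9305  0.5944  0.246 ] 
[50.9317  0.59    0.373 ] [87.3932  0.587   0.3745]
```

View pics/s7.png

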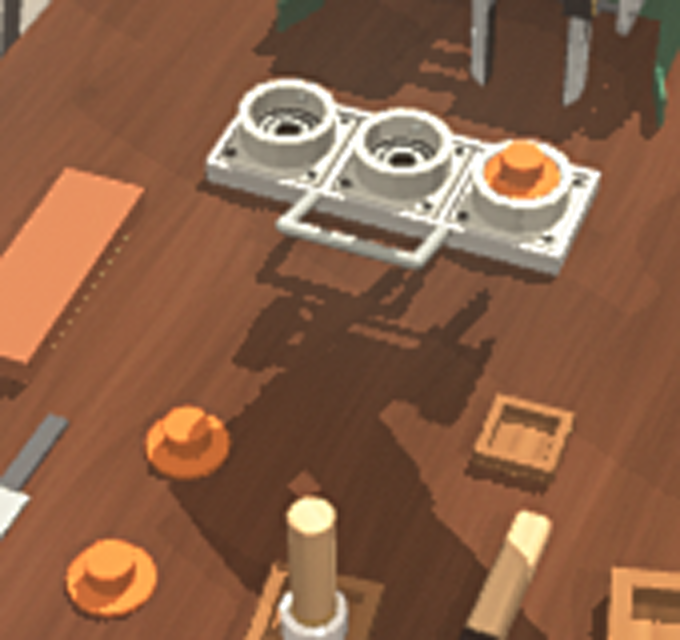

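Emit:
servo_tool(rows=[[0.015,0.035,0,0,0,0,0.3],[0.03,0.07,0,0,0,0,0.3],[0.045,0.11,0,0,0,0,0.3],[0.06,0.145,0,0,0,0,0.3],[0.075,0.18,0,0,0,0,0.3],[0.09,0.215,-0.01,0,0,0,0.3],[0.105,0.25,-0.03,0,0,0,0.3],[0.12,0.285,-0.05,0,0,0,0.3]], newtons=5)

```text
time_s: 25.93
ee_pos: [0.5853, 0.2071, 0.0865]
eef_rot: [3.135, -0.001, 1.606]
force: [0.8, -0.2, -0.5]
grip_width: 0.0609
```

Emit:
servo_tool(rows=[[0.01,0.03,-0.01,0,0,0,0.4],[0.0131,0.0374,-0.02,0,0,0,0.4],[0.0131,0.0374,-0.03,0,0,0,0.4],[0.0131,0.0374,-0.03,0,0,0,0.4],[0.0131,0.0374,-0.03,0,0,0,0.4],[0.0131,0.0374,-0.03,0,0,0,0.4],[0.0131,0.0374,-0.03,0,0,0,0.4],[0.0131,0.0374,-0.03,0,0,0,0.4]])

```text
time_s: 26.6
ee_pos: [0.5988, 0.2438, 0.0574]
eef_rot: [3.134, -0.002, 1.605]
force: [-0.9, 0.1, -0.8]
grip_width: 0.0656
```

Emit:
servo_tool(rows=[[-0.001,0.0012,-0.015,0,0.0076,0,0.4],[-0.001,0.0012,-0.03,0,0.0076,0,0.4],[-0.001,0.0012,-0.043,0,0.0076,0,0.4],[-0.001,0.0012,-0.0475,0,0.0076,0,0.4],[-0.001,0.0012,-0.0475,0,0.0076,0,-0.5],[-0.001,0.0012,-0.0475,0,0.0076,0,-0.5],[-0.001,0.0012,-0.0475,0,0.0076,0,-0.5],[-0.001,0.0012,-0.0475,0,0.0076,0,-0.5]])

```text
time_s: 27.27
ee_pos: [0.5982, 0.2452, 0.0108]
eef_rot: [3.14, -0.002, 1.605]
force: [0.2, 0.1, -0.3]
grip_width: 0.0423
```

Emit:
servo_tool(rows=[[0,0,0,0,0,0,-0.5],[0,0,0,0,0,0,-0.5],[0,0,0,0,0,0,-0.5],[0,0,0,0,0,0,-0.5],[0,0,0,0,0,0,-0.5],[0,0,0,0,0,0,0.3],[0,0,0,0,0,0,0.3],[0,0,0,0,0,-0.1,0.3]])

```text
time_s: 27.93
ee_pos: [0.598, 0.2451, 0.0105]
eef_rot: [3.141, -0.002, 1.507]
force: [0.3, 0.6, 0.0]
grip_width: 0.0505
```

Emit:
servo_tool(rows=[[0,0,0,0,0,-0.12,0.3],[0,0,0,0,0,-0.24,0.3],[0,0,0,0,0,-0.36,0.3],[0,0,0,0,0,-0.48,0.3],[0,0,0,0,0,-0.6,0.3],[0,0,0,0,0,-0.72,0.3],[0,0,0,0,0,-0.84,0.3],[0,0,0,0,0,-0.96,0.3]])

```text
time_s: 28.6
ee_pos: [0.5978, 0.245, 0.0101]
eef_rot: [3.141, -0.001, 0.541]
force: [0.1, 0.0, 0.0]
grip_width: 0.061
```

Emit:
servo_tool(rows=[[0,0,0,0,0,-0.12,0.3],[0,0,0,0,0,-0.24,0.3],[0,0,0,0,0,-0.36,0.3],[0,0,0,0,0,-0.48,0.3],[0,0,0,0,0,-0.52,-0.5],[0,0,0,0,0,-0.52,-0.5],[0,0,0,0,0,-0.52,-0.5],[0,0,0,0,0,-0.52,-0.5]])

```text
time_s: 29.27
ee_pos: [0.5977, 0.245, 0.01]
eef_rot: [3.141, -0.001, 0.023]
force: [-0.1, 0.3, -0.0]
grip_width: 0.0375
```

Emit:
servo_tool(rows=[[0,0,0,0,0,0,-0.5],[0,0,0,0,0,0,-0.5],[0,0,0,0,0,0,-0.5],[0,0,0.005,0,0,0,-0.5],[0,0,0.03,0,0,0,-0.5],[0,0,0.06,0,0,0,-0.5],[0,0,0.08,0,0,0,-0.5],[0,0,0.08,0,0,0,-0.5]], newtons=10)

```text
time_s: 29.93
ee_pos: [0.5996, 0.2457, 0.0953]
eef_rot: [-3.14, -0.008, 0.023]
force: [0.4, 0.2, 0.8]
grip_width: 0.0336
```

Emit:
servo_tool(rows=[[-0.003,-0.03,0,0,0,0,-0.5],[-0.007,-0.07,0,0,0,0,-0.5],[-0.011,-0.11,0,0,0,0,-0.5],[-0.015,-0.15,0,0,0,0,-0.5],[-0.019,-0.19,0,0,0,0,-0.5],[-0.024,-0.23,0,0,0,0,-0.5],[-0.028,-0.27,0,0,0,0,-0.5],[-0.034,-0.305,-0.005,0,0,0,-0.5]])

```text
time_s: 30.6
ee_pos: [0.5654, -0.0617, 0.0908]
eef_rot: [-3.141, -0.009, 0.023]
force: [0.2, -0.3, -1.2]
grip_width: 0.0339
```

Emit:
servo_tool(rows=[[0,-0.01,0,0,0.004,0,-0.5],[0.0001,-0.0141,-0.01,0,0.008,0,-0.5],[0.0001,-0.0141,-0.02,0,0.008,0,-0.5],[0.0001,-0.0141,-0.022,0,0.008,0,-0.5],[0.0001,-0.0141,-0.022,0,0.008,0,-0.5],[0.0001,-0.0141,-0.022,0,0.008,0,-0.5],[0.0001,-0.0141,-0.022,0,0.008,0,-0.5],[0.0001,-0.0141,-0.022,0,0.008,0,-0.5]])

```text
time_s: 31.27
ee_pos: [0.5658, -0.0752, 0.0692]
eef_rot: [-3.141, -0.002, 0.024]
force: [0.6, -0.2, -0.7]
grip_width: 0.0336
```

Run:
```python
from h import *
b=cam("side")
o=ctrl.get_obs(); print(o["ee_pos"],o["eef_rot"])
save(b,"s8.png",(230,150,350,250),6)
z=o["ee_pos"][2]-.0100; p=(.562,-.075)
print(np.round(ringfit(b,p,0,[(.030,z+.006)],.006),4),np.round(ringfit(b,p,0,[(.017,z+.026)],.006),4),np.round(ringfit(b,p,0,[(.030,z+.006),(.03,z),(.017,z+.026)],.006),4), np.round(ringfit(b,p,0,[(.039,.047),(.0315,.047)]),4))
```

```text
[ 0.56576031 -0.07530521  0.06915052] [-3.14072021e+00 -1.83182485e-03  2.35837026e-02]
[23.0265  0.5628 -0.0752] [13.1684  0.5548 -0.0685] [54.0596  0.5548 -0.0732] [53.9787  0.5618 -0.0752]
```

View pics/s8.png

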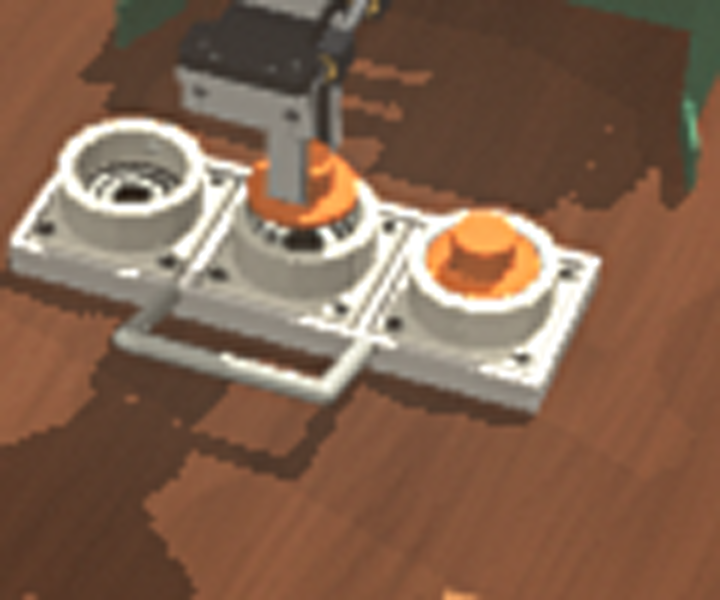

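Emit:
servo_tool(rows=[[-0.0002,-0.0005,0,0,0,0,-0.5],[-0.0002,-0.0005,-0.003,0,0,0,-0.5],[-0.0002,-0.0005,-0.006,0,0,0,-0.5],[-0.0002,-0.0005,-0.009,0,0,0,-0.5],[-0.0002,-0.0005,-0.012,0,0,0,-0.5],[-0.0002,-0.0005,-0.015,0,0,0,-0.5],[-0.0002,-0.0005,-0.0175,0,0,0,-0.5],[-0.0002,-0.0005,-0.0175,0,0,0,-0.5]])

```text
time_s: 31.98
ee_pos: [0.5653, -0.0758, 0.051]
eef_rot: [-3.14, -0.001, 0.023]
force: [0.4, -0.2, -0.8]
grip_width: 0.0338
```

Emit:
servo_tool(rows=[[0,0,0,0,0,0,-0.1],[0,0,0,0,0,0,0.1],[0,0,0,0,0,0,0.2],[0,0,0,0,0,0,0.2],[0,0,0.01,0,0,0,0.2],[0,0,0.03,0,0,0,0.2],[0,0.02,0.06,0,0,0,0.3],[0,0.05,0.08,0,0,0,0.3]], newtons=5)

```text
time_s: 32.65
ee_pos: [0.5657, -0.0269, 0.1339]
eef_rot: [-3.141, -0.003, 0.021]
force: [0.8, 0.6, 0.1]
grip_width: 0.061
```

Emit:
servo_tool(rows=[[0,0.04,0,0,0,0,0.3],[0.005,0.08,0,0,0,0,0.3],[0.01,0.12,0,0,0,0,0.3],[0.012,0.16,0,0,0,0,0.3],[0.015,0.2,0,0,0,0,0.3],[0.018,0.24,0,0,0,0,0.3],[0.02,0.28,0,0,0,0,0.3],[0.023,0.32,-0.01,0,0,0,0.4]])

```text
time_s: 33.32
ee_pos: [0.5892, 0.2956, 0.1269]
eef_rot: [-3.14, -0.007, 0.021]
force: [0.4, -0.3, 0.1]
grip_width: 0.0644
```

Run:
```python
from h import *
b=cam("side"); print(ctrl.get_obs()["ee_pos"],ctrl.get_obs()["eef_rot"])
save(b,"s9.png",(170,150,370,310),4)
print(np.round(ringfit(b,(.587,.3745),0,[(.030,.006),(.017,.026)],.008),4))
```

```text
[0.58752488 0.30141595 0.12316697] [-3.13955783e+00 -2.97715654e-03  2.48505108e-02]
[82.5936  0.586   0.3743]
```

View pics/s9.png

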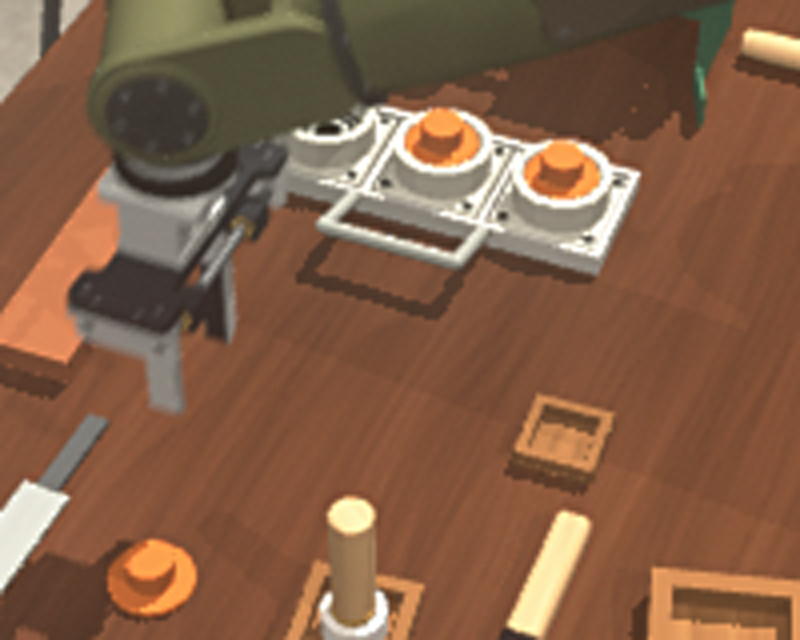

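Emit:
servo_tool(rows=[[0.001,0.03,0,0,0,0,0.4],[0.002,0.06,-0.02,0,0,0,0.4],[0.0025,0.072,-0.04,0,0,0,0.4],[0.0025,0.072,-0.06,0,0,0,0.4],[0.0025,0.072,-0.07,0,0,0,0.4],[0.0025,0.072,-0.07,0,0,0,0.4],[0.0025,0.072,-0.07,0,0,0,0.4],[0.0025,0.072,-0.07,0,0,0,0.4]])

```text
time_s: 34.03
ee_pos: [0.5909, 0.3732, 0.0551]
eef_rot: [-3.139, -0.005, 0.024]
force: [-0.1, 0.1, 1.4]
grip_width: 0.0656
```

Emit:
servo_tool(rows=[[-0.001,0,-0.015,0,0.004,0,0.4],[-0.001,0,-0.03,0,0.004,0,0.4],[-0.001,0,-0.042,0,0.004,0,0.4],[-0.001,0,-0.0453,0,0.004,0,0.4],[-0.001,0,-0.0453,0,0.004,0,-0.5],[-0.001,0,-0.0453,0,0.004,0,-0.5],[-0.001,0,-0.0453,0,0.004,0,-0.5],[-0.001,0,-0.0453,0,0.004,0,-0.5]])

```text
time_s: 34.7
ee_pos: [0.5902, 0.3734, 0.0105]
eef_rot: [-3.138, -0.002, 0.024]
force: [0.3, -0.1, 0.2]
grip_width: 0.0425
```

Emit:
servo_tool(rows=[[0,0,0,0,0,0,-0.5],[0,0,0,0,0,0,-0.5],[0,0,0,0,0,0,-0.5],[0,0,0,0,0,0,-0.5],[0,0,0,0,0,0,-0.5],[0,0,0,0,0,0,0.3],[0,0,0,0,0,0,0.3],[0,0,0,0,0,0.1,0.3]])

```text
time_s: 35.37
ee_pos: [0.59, 0.3732, 0.0102]
eef_rot: [-3.138, -0.001, 0.122]
force: [-0.0, 0.5, -0.1]
grip_width: 0.0504
```

Emit:
servo_tool(rows=[[0,0,0,0,0,0.12,0.3],[0,0,0,0,0,0.24,0.3],[0,0,0,0,0,0.36,0.3],[0,0,0,0,0,0.48,0.3],[0,0,0,0,0,0.6,0.3],[0,0,0,0,0,0.72,0.3],[0,0,0,0,0,0.84,0.3],[0,0,0,0,0,0.96,0.3]])

```text
time_s: 36.03
ee_pos: [0.5898, 0.3731, 0.0097]
eef_rot: [-3.138, -0.001, 1.088]
force: [-0.1, -0.7, 0.4]
grip_width: 0.061
```

Emit:
servo_tool(rows=[[0,0,0,0,0,0.12,0.3],[0,0,0,0,0,0.24,0.3],[0,0,0,0,0,0.36,0.3],[0,0,0,0,0,0.48,0.3],[0,0,0,0,0,0.5,-0.5],[0,0,0,0,0,0.5,-0.5],[0,0,0,0,0,0.5,-0.5],[0,0,0,0,0,0.5,-0.5]])

```text
time_s: 36.7
ee_pos: [0.5897, 0.3731, 0.0096]
eef_rot: [-3.138, -0.001, 1.585]
force: [-0.1, -1.1, 0.5]
grip_width: 0.038
```

Emit:
servo_tool(rows=[[0,0,0,0,0,0,-0.5],[0,0,0,0,0,0,-0.5],[0,0,0,0,0,0,-0.5],[0,0,0.005,0,0,0,-0.5],[0,0,0.03,0,0,0,-0.5],[0,0,0.06,0,0,0,-0.5],[0,0,0.085,0,0,0,-0.5],[0,-0.02,0.085,0,0,0,-0.5]], newtons=10)

```text
time_s: 37.37
ee_pos: [0.5912, 0.3563, 0.1011]
eef_rot: [3.138, -0.005, 1.588]
force: [1.5, 0.7, -0.1]
grip_width: 0.0339
```

Emit:
servo_tool(rows=[[0.004,-0.035,0,0,0,0,-0.5],[0.01,-0.075,0,0,0,0,-0.5],[0.016,-0.115,0,0,0,0,-0.5],[0.023,-0.155,0,0,0,0,-0.5],[0.03,-0.195,0,0,0,0,-0.5],[0.038,-0.235,0,0,0,0,-0.5],[0.046,-0.275,0,0,0,0,-0.5],[0.054,-0.315,0,0,0,0,-0.5]])

```text
time_s: 38.03
ee_pos: [0.6453, 0.0394, 0.1017]
eef_rot: [3.137, -0.005, 1.587]
force: [0.4, 0.5, -0.8]
grip_width: 0.0334
```

Emit:
servo_tool(rows=[[0.008,-0.035,0,0,0,0,-0.5],[0.015,-0.07,0,0,0,0,-0.5],[0.019,-0.1,0,0,0,0,-0.5],[0.02,-0.112,-0.005,0,0,0,-0.5],[0.0205,-0.1135,-0.015,0,0,0,-0.5],[0.0205,-0.1135,-0.025,0,0,0,-0.5],[0.0205,-0.1135,-0.025,0,0,0,-0.5],[0.0205,-0.1135,-0.025,0,0,0,-0.5]])

```text
time_s: 38.7
ee_pos: [0.6653, -0.0723, 0.0756]
eef_rot: [3.139, -0.006, 1.589]
force: [1.0, -0.0, -0.0]
grip_width: 0.0337
```

Emit:
servo_tool(rows=[[0.0003,-0.0003,-0.003,-0.006,0.0026,0,-0.5],[0.0003,-0.0003,-0.006,-0.006,0.0026,0,-0.5],[0.0003,-0.0003,-0.006,-0.006,0.0026,0,-0.5],[0.0003,-0.0003,-0.006,-0.006,0.0026,0,-0.5],[0.0003,-0.0003,-0.006,-0.006,0.0026,0,-0.5],[0.0003,-0.0003,-0.006,-0.006,0.0026,0,-0.5],[0.0003,-0.0003,-0.006,-0.006,0.0026,0,-0.5],[0.0003,-0.0003,-0.006,-0.006,0.0026,0,-0.5]])

```text
time_s: 39.37
ee_pos: [0.6656, -0.0727, 0.0698]
eef_rot: [-3.141, 0.0, 1.589]
force: [0.6, -1.0, -0.7]
grip_width: 0.0335
```

Run:
```python
from h import *
b=cam("side")
o=ctrl.get_obs(); print(o["ee_pos"],o["eef_rot"])
save(b,"s10.png",(230,150,350,250),6)
z=o["ee_pos"][2]-.0097; p=(.662,-.072)
print(np.round(ringfit(b,p,0,[(.030,z+.006)],.006),4),np.round(ringfit(b,p,0,[(.017,z+.026)],.006),4), np.round(ringfit(b,p,0,[(.039,.047),(.0315,.047)]),4))
```

```text
[ 0.66558779 -0.07264879  0.06974251] [-3.14141921e+00  3.38132932e-04  1.58905360e+00]
[20.1277  0.6548 -0.0667] [31.6177  0.6625 -0.0715] [58.085   0.6625 -0.072 ]
```

View pics/s10.png

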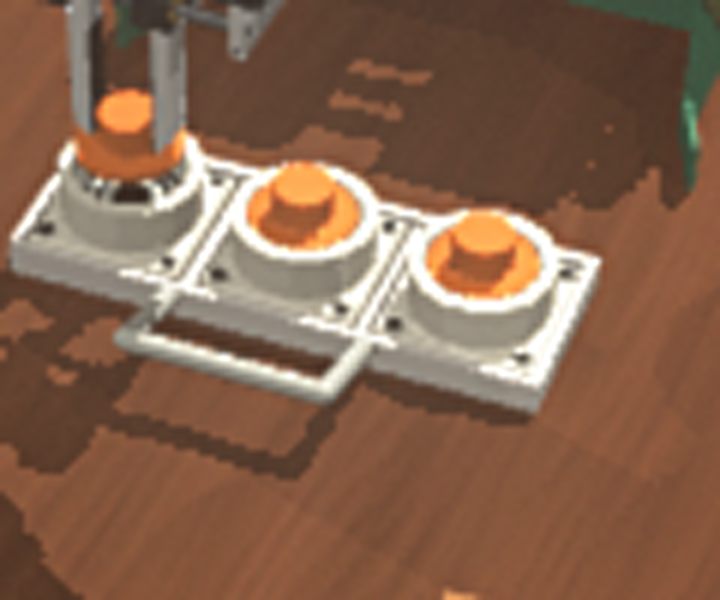

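Aligned; lower to about z = 0.0512.

Emit:
servo_tool(rows=[[0,0,-0.002,0,0,0,-0.5],[0,0,-0.005,0,0,0,-0.5],[0,0,-0.008,0,0,0,-0.5],[0,0,-0.011,0,0,0,-0.5],[0,0,-0.014,0,0,0,-0.5],[0,0,-0.0165,0,0,0,-0.5],[0,0,-0.0185,0,0,0,-0.5],[0,0,-0.0185,0,0,0,-0.5]])

```text
time_s: 40.08
ee_pos: [0.6654, -0.0726, 0.0506]
eef_rot: [-3.141, 0.0, 1.589]
force: [-0.4, 0.0, -0.2]
grip_width: 0.0335
```

Emit:
servo_tool(rows=[[0,0,0,0,0,0,-0.1],[0,0,0,0,0,0,0.1],[0,0,0,0,0,0,0.2],[0,0,0,0,0,0,0.2],[0,0,0.01,0,0,0,0.2],[0,0,0.03,0,0,0,0.2],[0,0,0.06,0,0,0,0.3],[0,0,0.1,0,0,0,0.3]], newtons=25)

```text
time_s: 40.75
ee_pos: [0.6643, -0.0725, 0.1503]
eef_rot: [-3.137, -0.0, 1.589]
force: [0.5, -0.3, 0.3]
grip_width: 0.0607
```

Run:
```python
from h import *
b=cam("side"); a=cam("top")
o=ctrl.get_obs(); print(o["ee_pos"],o["eef_rot"])
save(b,"s11.png",(170,150,370,310),4); save(a,"t11.png",(170,200,240,270),8)
for nm,c,p in (("top",a,(.435,.349)),("side",b,(.432,.35))):
  for rr in ([(.015,.126)],[(.022,.030)],[(.015,.126),(.022,.030)]):
    print(nm,np.round(ringfit(c,p,0,rr,.012),4))
for p in [(.6656,-.0726),(.5656,-.0758),(.4647,-.0772)]:
    print(np.round(ringfit(b,(p[0]-.0034,p[1]+.001),0,[(.039,.047),(.0315,.047)]),4), np.round(ringfit(b,(p[0]-.0034,p[1]+.001),0,[(.017,.0665)],.005),4))
```

```text
[ 0.66784722 -0.07296149  0.15879189] [3.13159614e+00 2.15581298e-03 1.58907467e+00]
top [48.3307  0.445   0.3612]
top [42.0955  0.4438  0.3588]
top [88.5493  0.4442  0.3598]
side [54.4071  0.443   0.3625]
side [37.7115  0.442   0.3618]
side [91.7551  0.4425  0.3622]
[ 7.87185e+01  6.62400e-01 -7.24000e-02] [27.8004  0.659  -0.0748]
[71.9097  0.5622 -0.0756] [25.4771  0.5587 -0.0778]
[73.3791  0.4616 -0.077 ] [28.8586  0.4576 -0.0797]
```

View pics/s11.png

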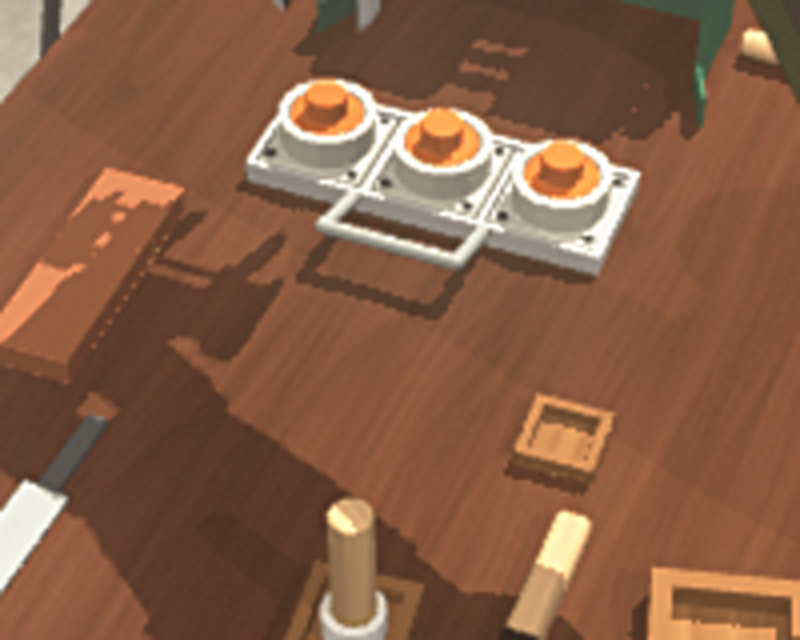

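View pics/t11.png

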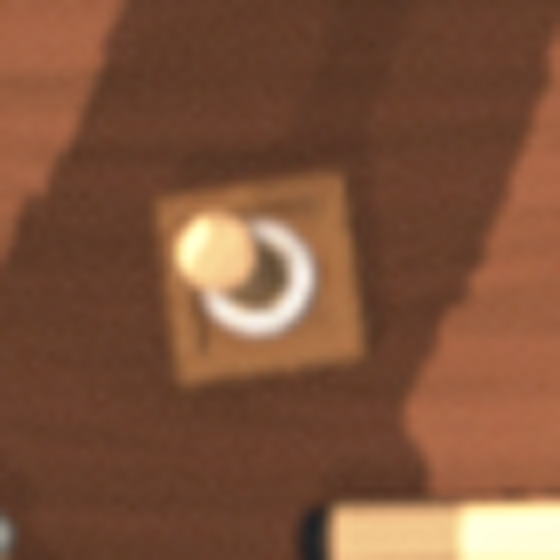

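Emit:
servo_tool(rows=[[-0.015,0.03,0.005,0,0,0,0.3],[-0.033,0.065,0.01,0,0,0,0.3],[-0.051,0.1,0.015,0,0,0,0.3],[-0.069,0.135,0.02,0,0,0,0.3],[-0.087,0.17,0.02,0,0,0,0.3],[-0.105,0.205,0.02,0,0,0,0.3],[-0.123,0.24,0.02,0,0,0,0.3],[-0.141,0.275,0.02,0,0,0,0.3]], newtons=40)

```text
time_s: 41.52
ee_pos: [0.5258, 0.2035, 0.1796]
eef_rot: [3.131, 0.002, 1.589]
force: [0.6, -0.5, -0.5]
grip_width: 0.0611
```

Run:
```python
from h import *
a=cam("top");b=cam("side")
o=ctrl.get_obs(); print(o["ee_pos"],o["eef_rot"])
C=[ray(a,170+x/8,200+y/8,.02) for x,y in ((157,198),(343,175),(365,355),(180,385))]
print(np.round(C,4),np.mean(C,0),[np.hypot(*(C[i]-C[(i+1)%4])[:2]).round(4) for i in range(4)])
save(a,"t12.png",(170,180,300,290),6)
save(b,"s12.png",(230,250,290,340),7)
```

```text
[0.52471346 0.206124   0.17966435] [3.13090641e+00 1.24466718e-03 1.59380672e+00]
[[0.4764 0.4004 0.02  ]
 [0.4854 0.3245 0.02  ]
 [0.4116 0.3146 0.02  ]
 [0.3998 0.3896 0.02  ]] [0.44329917 0.35729232 0.02      ] [np.float64(0.0764), np.float64(0.0745), np.float64(0.0759), np.float64(0.0773)]
```

View pics/s12.png

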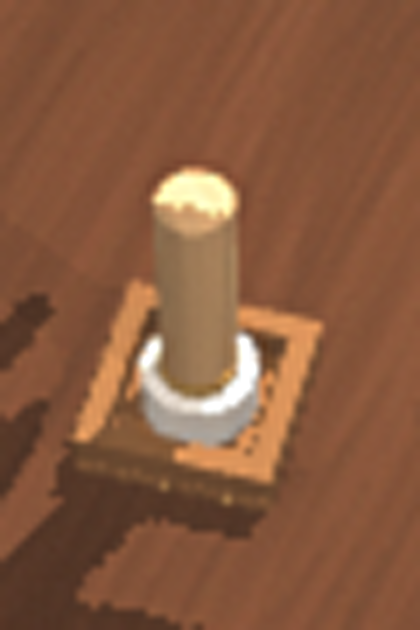

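Emit:
servo_tool(rows=[[-0.015,0.03,0,0,0.005,0,0.3],[-0.033,0.065,0,0,0.0107,0,0.3],[-0.051,0.1,0,0,0.0107,0,0.3],[-0.069,0.135,0,0,0.0107,0,0.3],[-0.08,0.1544,0,0,0.0107,0,0.3],[-0.08,0.1544,0,0,0.0107,0,0.3],[-0.08,0.1544,0,0,0.0107,0,0.3],[-0.08,0.1544,0,0,0.0107,0,0.3]])

```text
time_s: 42.28
ee_pos: [0.4453, 0.3597, 0.1799]
eef_rot: [3.141, 0.001, 1.593]
force: [1.1, -1.6, -0.1]
grip_width: 0.0612
```

Emit:
servo_tool(rows=[[-0.0005,0.0008,-0.02,0,0,0,0.3],[-0.0005,0.0008,-0.04,0,0,0,0.3],[-0.0005,0.0008,-0.06,0,0,0,0.3],[-0.0005,0.0008,-0.08,0,0,0,0.3],[-0.0005,0.0008,-0.1,0,0,0,0.3],[-0.0005,0.0008,-0.109,0,0,0,0.3],[-0.0005,0.0008,-0.109,0,0,0,0.3],[-0.0005,0.0008,-0.109,0,0,0,0.3]])

```text
time_s: 42.95
ee_pos: [0.4455, 0.36, 0.0715]
eef_rot: [3.141, 0.001, 1.592]
force: [-1.2, -0.4, 0.1]
grip_width: 0.0611
```

Emit:
servo_tool(rows=[[0,0,0,0,0,0,0],[0,0,0,0,0,0,-0.2],[0,0,0,0,0,0,-0.4],[0,0,0,0,0,0,-0.6],[0,0,0,0,0,0,-0.7],[0,0,0,0,0,0,-0.7],[0,0,0,0,0,0,-0.7],[0,0,0,0,0,0,-0.7]])

```text
time_s: 43.62
ee_pos: [0.4456, 0.3601, 0.0717]
eef_rot: [3.141, 0.001, 1.592]
force: [-2.0, 0.1, 3.6]
grip_width: 0.0294
```

Emit:
servo_tool(rows=[[0,0,0,0,0,0,-0.7],[0,0,0.01,0,0,0,-0.7],[0,0,0.03,0,0,0,-0.7],[0,0,0.06,0,0,0,-0.7],[0,0,0.09,0,0,0,-0.7],[0,0,0.11,0,0,0,-0.7],[0,0,0.11,0,0,0,-0.7],[0,0,0.11,0,0,0,-0.7]])

```text
time_s: 44.28
ee_pos: [0.4457, 0.3602, 0.1826]
eef_rot: [3.139, -0.0, 1.592]
force: [0.1, -0.5, -1.9]
grip_width: 0.0298
```

Emit:
servo_tool(rows=[[0.001,-0.02,0,0,0,0,-0.7],[0.002,-0.05,0,0,0,0,-0.7],[0.004,-0.085,0,0,0,0,-0.7],[0.006,-0.12,0,0,0,0,-0.7],[0.007,-0.155,0,0,0,0,-0.7],[0.008,-0.19,0,0,0,0,-0.7],[0.009,-0.225,0,0,0,0,-0.7],[0.01,-0.25,0,0,0,0,-0.7]])

```text
time_s: 44.95
ee_pos: [0.4547, 0.1078, 0.1812]
eef_rot: [-3.141, 0.0, 1.592]
force: [0.2, 1.0, -0.6]
grip_width: 0.0296
```

Run:
```python
from h import *
b=cam("side")
o=ctrl.get_obs(); print(o["ee_pos"],o["eef_rot"],o["grip_width"])
save(b,"s13.png",(170,120,370,280),4)
```

```text
[0.4549665  0.10531896 0.1811561 ] [-3.14113544e+00  1.30108337e-03  1.59027417e+00] 0.029314259980389605
```

View pics/s13.png

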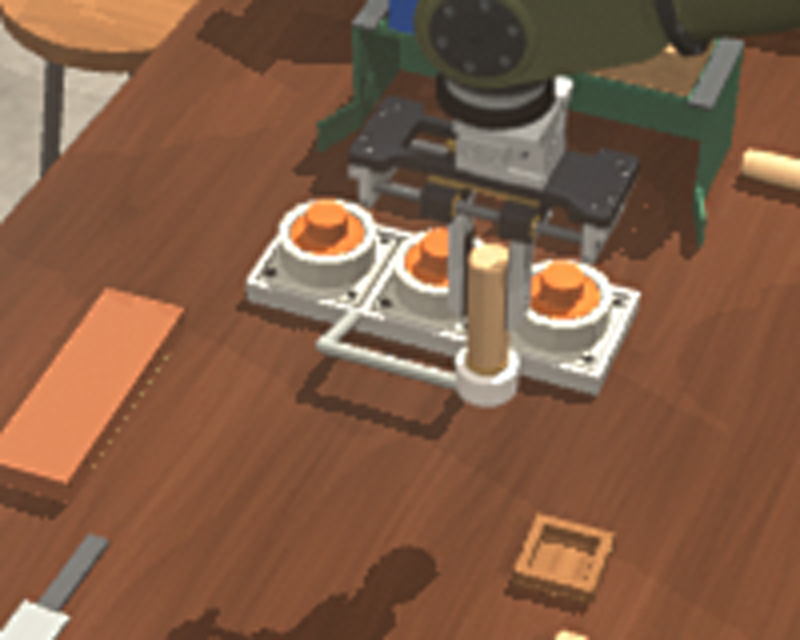

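Emit:
servo_tool(rows=[[0.002,-0.03,0,0,0,0,-0.7],[0.004,-0.065,0,0,0,0,-0.7],[0.006,-0.1,0,0,0,0,-0.7],[0.008,-0.135,0,0,0,0,-0.7],[0.009,-0.165,-0.01,0,0,0,-0.7],[0.0097,-0.1825,-0.02,0,0,0,-0.7],[0.0097,-0.1825,-0.03,0,0,0,-0.7],[0.0097,-0.1825,-0.03,0,0,0,-0.7]])

```text
time_s: 45.67
ee_pos: [0.4632, -0.0773, 0.1482]
eef_rot: [-3.136, -0.0, 1.588]
force: [0.1, 0.1, -1.8]
grip_width: 0.0296
```

Emit:
servo_tool(rows=[[0.0015,0.0001,-0.002,0,-0.0054,0,-0.7],[0.0015,0.0001,-0.005,0,-0.0054,0,-0.7],[0.0015,0.0001,-0.008,0,-0.0054,0,-0.7],[0.0015,0.0001,-0.011,0,-0.0054,0,-0.7],[0.0015,0.0001,-0.014,0,-0.0054,0,-0.7],[0.0015,0.0001,-0.016,0,-0.0054,0,-0.7],[0.0015,0.0001,-0.018,0,-0.0054,0,-0.7],[0.0015,0.0001,-0.02,0,-0.0054,0,-0.7]])

```text
time_s: 46.33
ee_pos: [0.4654, -0.0772, 0.1293]
eef_rot: [3.139, 0.001, 1.589]
force: [-1.8, -0.1, 9.9]
grip_width: 0.0299
```

Emit:
servo_tool(rows=[[-0.0005,0,-0.002,0,0,0,-0.7],[-0.0005,0,-0.004,0,0,0,-0.7],[-0.0005,0,-0.006,0,0,0,-0.7],[-0.0005,0,-0.008,0,0,0,-0.7],[-0.0005,0,-0.01,0,0,0,-0.7],[-0.0005,0,-0.012,0,0,0,-0.7],[-0.0005,0,-0.0135,0,0,0,-0.7],[-0.0005,0,-0.0145,0,0,0,-0.7]])

```text
time_s: 47.0
ee_pos: [0.4653, -0.0774, 0.1166]
eef_rot: [3.138, 0.001, 1.589]
force: [-13.0, 3.3, 39.8]
grip_width: 0.0293
```

Emit:
servo_tool(rows=[[0,0,0.005,0,0,0,-0.7],[0,0,0.015,0,0,0,-0.7],[0,0,0.035,0,0,0,-0.7],[0,0,0.045,0,0,0,-0.7],[0.03,0.001,0.045,0,0,0,-0.7],[0.06,0.001,0.045,0,0,0,-0.7],[0.09,0.0015,0.045,0,0,0,-0.7],[0.1,0.0016,0.045,0,0,0,-0.7]])

```text
time_s: 47.67
ee_pos: [0.5679, -0.0757, 0.1614]
eef_rot: [3.138, 0.001, 1.589]
force: [-1.6, -0.2, -1.3]
grip_width: 0.0296
```

Run:
```python
from h import *
b=cam("side");a=cam("top")
o=ctrl.get_obs(); print(o["ee_pos"],o["eef_rot"],o["force"])
save(b,"s14.png",(220,140,360,260),5)
for p in [(.6656,-.0726),(.5656,-.0758),(.4647,-.0772)]:
    print(np.round(ringfit(b,(p[0]-.0034,p[1]+.001),0,[(.039,.047),(.0315,.047)]),4))
W=cloud(b); m=(np.hypot(W[...,0]-.4613,W[...,1]+.0762)<.012); print(np.nanpercentile(W[m][:,2],[10,50,90]))
```

```text
[ 0.56621301 -0.07567241  0.16092293] [3.13900184e+00 7.97103487e-04 1.58912827e+00] [ 0.71468276  0.13536161 -1.25724741]
[ 7.96267e+01  6.62400e-01 -7.24000e-02]
[59.6009  0.5622 -0.075 ]
[ 9.12813e+01  4.61300e-01 -7.64000e-02]
[0.04597244 0.05094704 0.52092733]
```

View pics/s14.png

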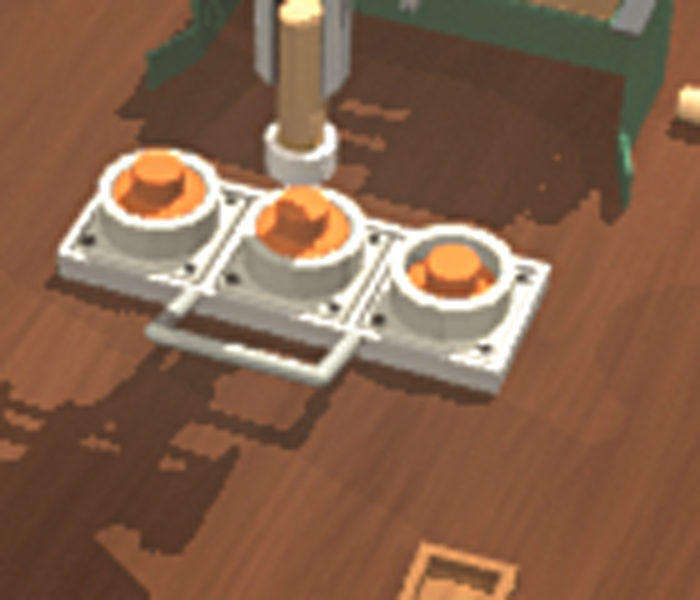

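Emit:
servo_tool(rows=[[-0.0006,0,-0.01,0,0,0,-0.7],[-0.0006,0,-0.018,0,0,0,-0.7],[-0.0006,0,-0.022,0,0,0,-0.7],[-0.0006,0,-0.025,0,0,0,-0.7],[-0.0006,0,-0.027,0,0,0,-0.7],[-0.0006,0,-0.028,0,0,0,-0.7],[-0.0006,0,-0.029,0,0,0,-0.7],[-0.0006,0,-0.03,0,0,0,-0.7]])

```text
time_s: 48.43
ee_pos: [0.5659, -0.0758, 0.1316]
eef_rot: [3.138, 0.001, 1.589]
force: [-1.4, 0.4, 7.9]
grip_width: 0.0296
```

Emit:
servo_tool(rows=[[0,0,-0.002,0,0,0,-0.7],[0,0,-0.004,0,0,0,-0.7],[0,0,-0.006,0,0,0,-0.7],[0,0,-0.008,0,0,0,-0.7],[0,0,-0.01,0,0,0,-0.7],[0,0,-0.012,0,0,0,-0.7],[0,0,-0.0135,0,0,0,-0.7],[0,0,-0.0145,0,0,0,-0.7]])

```text
time_s: 49.1
ee_pos: [0.5658, -0.0757, 0.1167]
eef_rot: [3.138, 0.001, 1.589]
force: [-4.0, 1.4, 9.7]
grip_width: 0.0297
```

Emit:
servo_tool(rows=[[0,0,-0.001,0,0,0,-0.7],[0,0,-0.002,0,0,0,-0.7],[0,0,-0.002,0,0,0,-0.7],[0,0,0.005,0,0,0,-0.7],[0,0,0.025,0,0,0,-0.7],[0,0,0.045,0,0,0,-0.7],[0.03,0.001,0.045,0,0,0,-0.7],[0.06,0.002,0.045,0,0,0,-0.7]])

```text
time_s: 49.77
ee_pos: [0.6269, -0.0739, 0.1638]
eef_rot: [3.135, 0.002, 1.589]
force: [0.4, -0.2, -1.6]
grip_width: 0.0294
```

Emit:
servo_tool(rows=[[0.025,0.0005,0,0,0,0,-0.7],[0.035,0.001,0,0,0,0,-0.7],[0.035,0.001,0,0,0,0,-0.7],[0.035,0.001,0,0,0,0,-0.7],[0.035,0.001,-0.01,0,0,0,-0.7],[0.035,0.001,-0.015,0,0,0,-0.7],[0.035,0.001,-0.02,0,0,0,-0.7],[0.035,0.001,-0.02,0,0,0,-0.7]])

```text
time_s: 50.43
ee_pos: [0.661, -0.0729, 0.1424]
eef_rot: [3.137, 0.001, 1.589]
force: [-0.2, -0.8, -1.9]
grip_width: 0.0295
```

Run:
```python
from h import *
b=cam("side")
o=ctrl.get_obs(); print(o["ee_pos"],o["eef_rot"],o["force"])
save(b,"s15.png",(220,140,360,260),5)
print(np.round(ringfit(b,(.6624,-.0724),0,[(.039,.047),(.0315,.047)]),4))
```

```text
[ 0.66133706 -0.07290367  0.14318629] [3.13629912e+00 1.33537570e-03 1.58852647e+00] [-0.17462292 -0.20741995 -1.16418722]
[60.3483  0.6624 -0.0727]
```

View pics/s15.png

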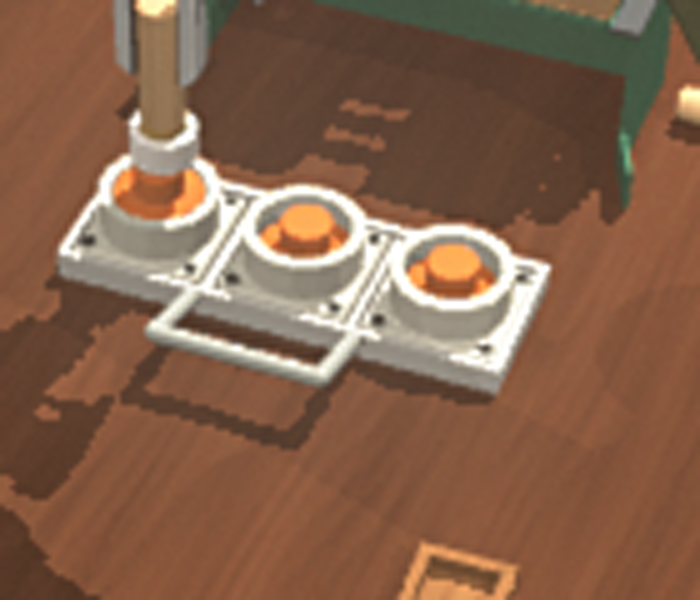

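Emit:
servo_tool(rows=[[0.003,0,0,0,0.005,0,-0.7],[0.0043,0,0,0,0.005,0,-0.7],[0.0043,0,-0.004,0,0.005,0,-0.7],[0.0043,0,-0.007,0,0.005,0,-0.7],[0.0043,0,-0.009,0,0.005,0,-0.7],[0.0043,0,-0.01,0,0.005,0,-0.7],[0.0043,0,-0.0115,0,0.005,0,-0.7],[0.0043,0,-0.013,0,0.005,0,-0.7]])

```text
time_s: 51.15
ee_pos: [0.6659, -0.0729, 0.1312]
eef_rot: [3.14, 0.001, 1.589]
force: [-2.4, 0.8, 11.5]
grip_width: 0.0297
```

Emit:
servo_tool(rows=[[0,0,-0.002,0,0,0,-0.7],[0,0,-0.004,0,0,0,-0.7],[0,0,-0.006,0,0,0,-0.7],[0,0,-0.008,0,0,0,-0.7],[0,0,-0.01,0,0,0,-0.7],[0,0,-0.012,0,0,0,-0.7],[0,0,-0.0135,0,0,0,-0.7],[0,0,-0.0145,0,0,0,-0.7]])

```text
time_s: 51.82
ee_pos: [0.6659, -0.0729, 0.1168]
eef_rot: [3.14, 0.001, 1.589]
force: [-5.3, 0.2, 11.0]
grip_width: 0.0294
```

Emit:
servo_tool(rows=[[0,0,-0.001,0,0,0,-0.7],[0,0,-0.002,0,0,0,-0.7],[0,0,-0.002,0,0,0,-0.7],[0,0,0.005,0,0,0,-0.7],[0,0,0.025,0,0,0,-0.7],[0,0,0.05,0,0,0,-0.7],[-0.01,0.02,0.065,0,0,0,-0.7],[-0.025,0.05,0.065,0,0,0,-0.7]])

```text
time_s: 52.48
ee_pos: [0.6422, -0.0243, 0.185]
eef_rot: [3.135, 0.002, 1.586]
force: [0.8, 0.1, -0.1]
grip_width: 0.0295
```

Emit:
servo_tool(rows=[[-0.015,0.03,0,0,0,0,-0.7],[-0.033,0.065,0,0,0,0,-0.7],[-0.051,0.1,0,0,0,0,-0.7],[-0.069,0.135,0,0,0,0,-0.7],[-0.085,0.17,0,0,0,0,-0.7],[-0.1,0.205,0,0,0,0,-0.7],[-0.117,0.235,0,0,0,0,-0.7],[-0.13,0.26,0,0,0,0,-0.7]])

```text
time_s: 53.15
ee_pos: [0.5108, 0.2378, 0.185]
eef_rot: [3.135, 0.002, 1.587]
force: [0.2, -0.1, -1.7]
grip_width: 0.0296
```

Run:
```python
from h import *
b=cam("side");a=cam("top")
o=ctrl.get_obs(); print(o["ee_pos"],o["eef_rot"],o["force"])
save(b,"s16.png",(180,140,360,330),3.2)
W=cloud(b)
for p in [(.6656,-.0726),(.5656,-.0758),(.4647,-.0772)]:
    q=(p[0]-.0034,p[1]+.001); print(np.round(ringfit(b,q,0,[(.039,.047),(.0315,.047)]),4),np.round(ringfit(b,q,0,[(.017,.051)],.005),4))
    m=(np.hypot(W[...,0]-q[0],W[...,1]-q[1])<.012)&(W[...,2]<.09); print(np.nanpercentile(W[m][:,2],[10,50,90]))
```

```text
[0.51048433 0.23894763 0.18509262] [3.13510396e+00 1.42081178e-03 1.58975709e+00] [-0.33288273 -0.44656063 -1.08523302]
[28.0724  0.6607 -0.0623] [10.2005  0.656  -0.0668]
nan
[59.3287  0.5607 -0.0753] [21.3479  0.556  -0.0811]
[0.05670674 0.05670674 0.05670674]
[ 9.66499e+01  4.61300e-01 -7.62000e-02] [27.5622  0.4606 -0.0762]
[0.03352477 0.04934424 0.05364379]
  return np.nanmean(a, axis, out=out, keepdims=keepdims)
```

View pics/s16.png

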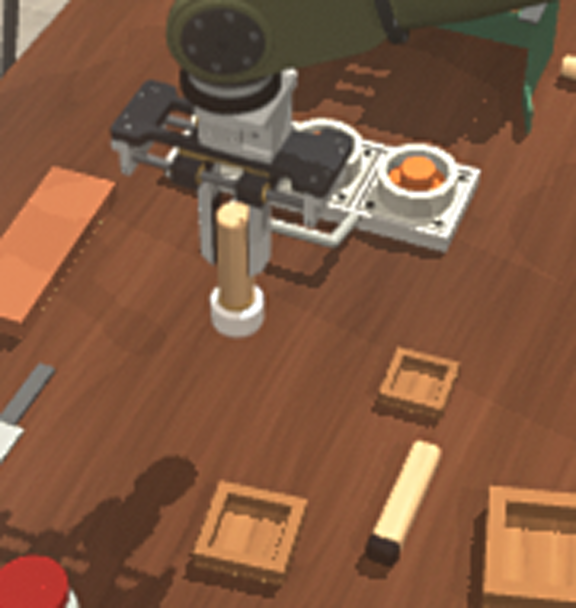

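Emit:
servo_tool(rows=[[-0.015,0.03,0,0,0.006,0,-0.7],[-0.033,0.065,0,0,0.006,0,-0.7],[-0.051,0.1,0,0,0.006,0,-0.7],[-0.063,0.116,0,0,0.006,0,-0.7],[-0.0658,0.1198,0,0,0.006,0,-0.7],[-0.0658,0.1198,-0.02,0,0.006,0,-0.7],[-0.0658,0.1198,-0.04,0,0.006,0,-0.7],[-0.0658,0.1198,-0.055,0,0.006,0,-0.7]])

```text
time_s: 53.92
ee_pos: [0.4451, 0.3577, 0.1286]
eef_rot: [-3.141, 0.002, 1.589]
force: [-0.1, 0.2, -1.5]
grip_width: 0.0296
```

Emit:
servo_tool(rows=[[-0.0004,0.001,-0.015,0,0,0,-0.7],[-0.0004,0.001,-0.03,0,0,0,-0.7],[-0.0004,0.001,-0.042,0,0,0,-0.7],[-0.0004,0.001,-0.05,0,0,0,-0.7],[-0.0004,0.001,-0.054,0,0,0,-0.7],[-0.0004,0.001,-0.056,0,0,0,-0.7],[-0.0004,0.001,-0.0565,0,0,0,-0.7],[-0.0004,0.001,-0.0565,0,0,0,-0.7]])

```text
time_s: 54.58
ee_pos: [0.4449, 0.3588, 0.0727]
eef_rot: [3.141, 0.002, 1.589]
force: [0.0, 0.3, -0.7]
grip_width: 0.0294
```

Emit:
servo_tool(rows=[[0,0,-0.001,0,0,0,-0.7],[0,0,-0.001,0,0,0,-0.4],[0,0,-0.001,0,0,0,-0.2],[0,0,-0.001,0,0,0,0.1],[0,0,-0.001,0,0,0,0.3],[0,0,0,0,0,0,0.3],[0,0,0.02,0,0,0,0.3],[0,0,0.05,0,0,0,0.3]])

```text
time_s: 55.25
ee_pos: [0.4438, 0.3581, 0.121]
eef_rot: [-3.138, 0.004, 1.589]
force: [0.3, 0.5, 0.3]
grip_width: 0.0611
```

Emit:
servo_tool(rows=[[0,0,0.03,0,0,0,0.3],[0,0,0.06,0,0,0,0.3],[0,0,0.08,0,0,0,0.3],[0.01,-0.03,0.08,0,0,0,0.3],[0.02,-0.065,0.08,0,0,-0.1,0.3],[0.03,-0.1,0.08,0,0,-0.2,0.3],[0.045,-0.13,0.08,0,0,-0.32,0.3],[0.055,-0.16,0.08,0,0,-0.44,0.3]])

```text
time_s: 55.92
ee_pos: [0.4995, 0.1964, 0.2014]
eef_rot: [-3.139, 0.004, 1.143]
force: [-0.7, 0.3, -0.0]
grip_width: 0.0609
```

Run:
```python
from h import *
b=cam("side");a=cam("top")
o=ctrl.get_obs(); print(o["ee_pos"],o["eef_rot"],o["force"])
save(b,"s17.png",(180,140,360,330),3.2); save(a,"t17.png",(170,130,440,290),2.9)
for nm,c,p in (("top",a,(.444,.359)),("side",b,(.442,.361))):
    print(nm,np.round(ringfit(c,p,0,[(.015,.126),(.022,.030)],.012),4))
```

```text
[0.50001433 0.19466449 0.20119626] [-3.13871793  0.00450004  1.1405682 ] [-0.66968264 -0.40948236 -0.20974853]
top [74.5876  0.4435  0.357 ]
side [93.5509  0.442   0.3605]
```

View pics/s17.png

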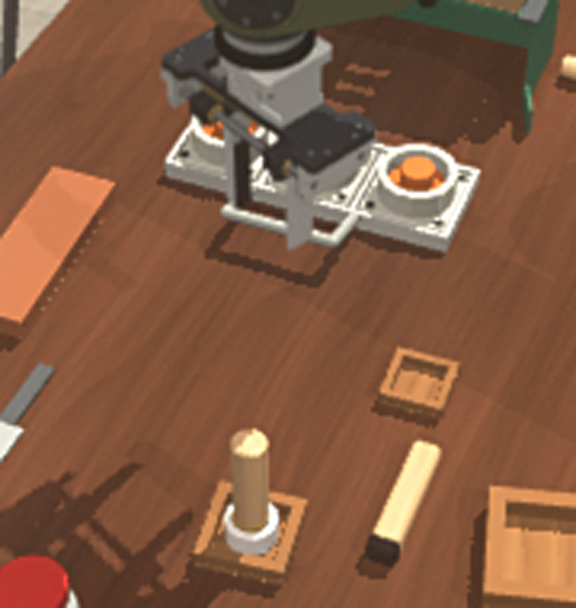

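View pics/t17.png

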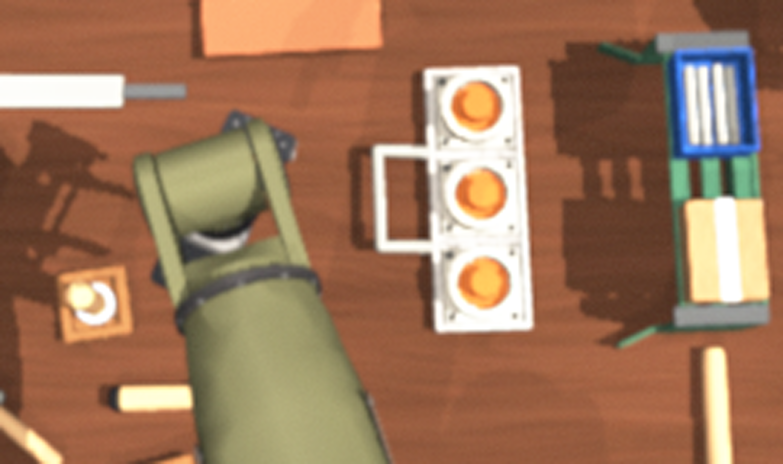

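Run:
```python
from h import *
a=cam("top")
P=lambda x,y,z:ray(a,170+x/2.9,130+y/2.9,z)[:2]
def ang(A,B): d=A-B; return np.arctan2(d[1],d[0]).round(4),((A+B)/2).round(4),np.hypot(*d).round(4)
print("tray L",ang(P(425,69,.02),P(436,330,.02)))
print("tray R",ang(P(519,66,.02),P(532,328,.02)))
print("tray top",P(425,69,.02)-P(519,66,.02)); print("handle L",ang(P(374,146,.037),P(381,252,.037)))
print("rack caps L",ang(P(656,42,.106),P(676,318,.106)))
print("rack caps R",ang(P(748,42,.106),P(768,318,.106)))
g=a["image"].astype(float)
Q=[]
for v in range(184,214):
    w=np.clip(g[v,295:308,2]-150,0,None)
    if w.sum()>50: u=(w*np.arange(295,308)).sum()/w.sum(); Q.append(ray(a,u,v,.039)[:2])
Q=np.array(Q); f=np.polyfit(Q[:,0],Q[:,1],1); print("handle fit",f[0],Q.mean(0),len(Q),Q.min(0),Q.max(0))
```

```text
tray L (np.float64(0.0262), array([ 0.5622, -0.0226]), np.float64(0.3013))
tray R (np.float64(0.0246), array([ 0.5646, -0.1309]), np.float64(0.3027))
tray top [-0.00307528  0.10853601]
handle L (np.float64(0.0548), array([0.5587, 0.0384]), np.float64(0.1212))
rack caps L (np.float64(0.0338), array([ 0.5681, -0.2711]), np.float64(0.3033))
rack caps R (np.float64(0.0251), array([ 0.5676, -0.3708]), np.float64(0.3034))
handle fit 0.04347629466959868 [0.55850005 0.0364722 ] 30 [0.51063835 0.02910075] [0.60658078 0.03821206]
```

Emit:
servo_tool(rows=[[0.007,-0.02,0,0,0,-0.12,0.3],[0.014,-0.04,0,0,0,-0.24,0.3],[0.021,-0.06,-0.01,0,0,-0.36,0.3],[0.028,-0.08,-0.03,0,0,-0.48,0.3],[0.035,-0.1,-0.05,0,0,-0.6,0.3],[0.042,-0.12,-0.07,0,0,-0.72,0.3],[0.05,-0.14,-0.09,0,0,-0.84,0.3],[0.057,-0.156,-0.11,0,0,-0.96,0.3]], newtons=40)

```text
time_s: 56.73
ee_pos: [0.5567, 0.0404, 0.0904]
eef_rot: [-3.138, 0.004, 0.183]
force: [-0.5, -0.7, 0.2]
grip_width: 0.061
```

Emit:
servo_tool(rows=[[0,-0.003,0,0,0,-0.1,0.3],[0,-0.003,-0.01,0,0,-0.153,0.3],[0,-0.003,-0.03,0,0,-0.153,0.3],[0,-0.003,-0.05,0,0,-0.153,0.3],[0,-0.003,-0.068,0,0,-0.153,0.3],[0,-0.003,-0.075,0,0,-0.153,0.3],[0,-0.003,-0.075,0,0,-0.153,0.3],[0,-0.003,-0.075,0,0,-0.153,0.3]])

```text
time_s: 57.4
ee_pos: [0.557, 0.0379, 0.0159]
eef_rot: [-3.138, 0.003, 0.031]
force: [-0.3, -0.8, 1.1]
grip_width: 0.061
```

Emit:
servo_tool(rows=[[0,0,0,0,0,0,0],[0,0,0,0,0,0,-0.5],[0,0,0,0,0,0,-1],[0,0,0,0,0,0,-1],[0,0,0,0,0,0,-1],[0,0,0,0,0,0,-1],[0,0,0,0,0,0,-1],[0,0,0,0,0,0,-1]])

```text
time_s: 58.07
ee_pos: [0.557, 0.038, 0.016]
eef_rot: [-3.138, 0.003, 0.031]
force: [-0.8, -1.0, 1.2]
grip_width: 0.0114
```

Emit:
servo_tool(rows=[[0,-0.008,0,0,0,0,-1],[0.001,-0.025,0,0,0,0,-1],[0.001,-0.045,0,0,0,0,-1],[0.002,-0.065,0,0,0,0,-1],[0.003,-0.085,0,0,0,0,-1],[0.003,-0.105,0,0,0,0,-1],[0.004,-0.122,0,0,0,0,-1],[0.004,-0.132,0,0,0,0,-1]])

```text
time_s: 58.73
ee_pos: [0.5609, -0.0948, 0.016]
eef_rot: [-3.137, 0.004, 0.03]
force: [0.1, 7.8, 1.7]
grip_width: 0.0109
```

Run:
```python
from h import *
b=cam("side");a=cam("top")
o=ctrl.get_obs(); print(o["ee_pos"],o["eef_rot"],o["force"])
save(b,"s18.png",(220,90,380,220),5); save(a,"t18.png",(330,130,450,260),5)
```

```text
[ 0.56094471 -0.09562437  0.01594975] [-3.13908624  0.00333076  0.02965172] [ 0.45699298 -7.08161955 -1.12184293]
```

View pics/s18.png

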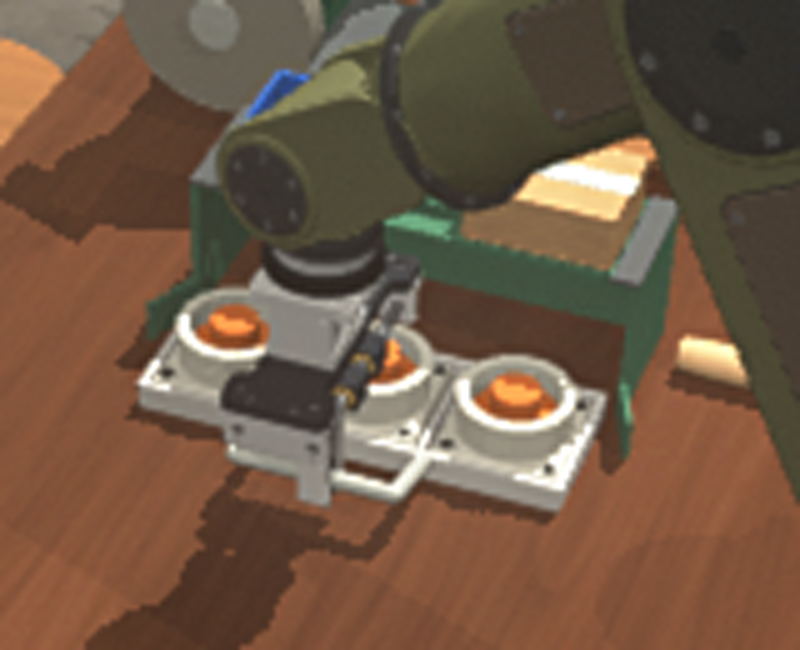

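View pics/t18.png

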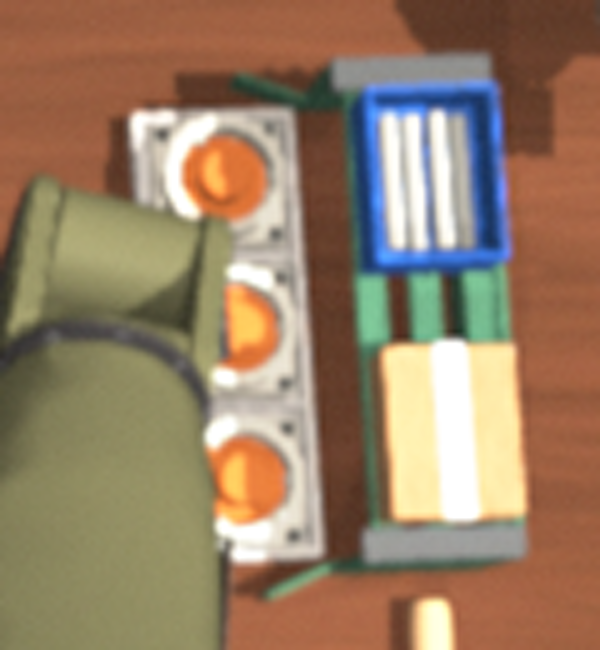

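Emit:
servo_tool(rows=[[0,-0.008,0,0,0,0,-1],[0.001,-0.02,0,0,0,0,-1],[0.001,-0.032,0,0,0,0,-1],[0.001,-0.044,0,0,0,0,-1],[0.002,-0.056,0,0,0,0,-1],[0.002,-0.064,0,0,0,0,-1],[0.002,-0.07,0,0,0,0,-1],[0.002,-0.07,0,0,0,0,-1]])

```text
time_s: 59.5
ee_pos: [0.563, -0.1656, 0.016]
eef_rot: [-3.139, 0.003, 0.03]
force: [-0.7, -1.4, 1.1]
grip_width: 0.0106
```

Emit:
servo_tool(rows=[[0,0,0,0,0,0,0],[0,0,0,0,0,0,0.2],[0,0,0,0,0,0,0.2],[0,0,0.02,0,0,0,0.2],[0,0,0.05,0,0,0,0.3],[0,0.02,0.07,0,0,0.12,0.5],[0,0.05,0.07,0,0,0.24,0.5],[0,0.08,0.07,0,0,0.36,0.5]])

```text
time_s: 60.17
ee_pos: [0.5634, -0.085, 0.0873]
eef_rot: [-3.14, 0.001, 0.394]
force: [0.5, -0.3, -0.9]
grip_width: 0.0608
```

Emit:
servo_tool(rows=[[0,0,0,0,0,0.12,0.5],[0,0,0,0,0,0.24,0.5],[0,0,0,0,0,0.36,0.5],[0,0,0,0,0,0.48,0.5],[0,0,0,0,0,0.6,0.5],[0,0,0,0,0,0.72,0.5],[0,0,0,0,0,0.84,0.5],[0,0,0,0,0,0.96,0.5]])

```text
time_s: 60.83
ee_pos: [0.5634, -0.0847, 0.0873]
eef_rot: [-3.14, 0.001, 1.36]
force: [0.7, -0.4, 0.6]
grip_width: 0.07
```

Run:
```python
from h import *
b=cam("side");a=cam("top")
o=ctrl.get_obs(); print(o["ee_pos"],o["eef_rot"],o["force"])
save(b,"s19.png",(220,90,380,220),5); save(a,"t19.png",(330,130,450,260),5)
```

```text
[ 0.56338185 -0.08472865  0.08733528] [-3.14044502e+00  1.33736585e-03  1.35694288e+00] [-0.08117086  0.20012237  0.01405724]
```

View pics/s19.png

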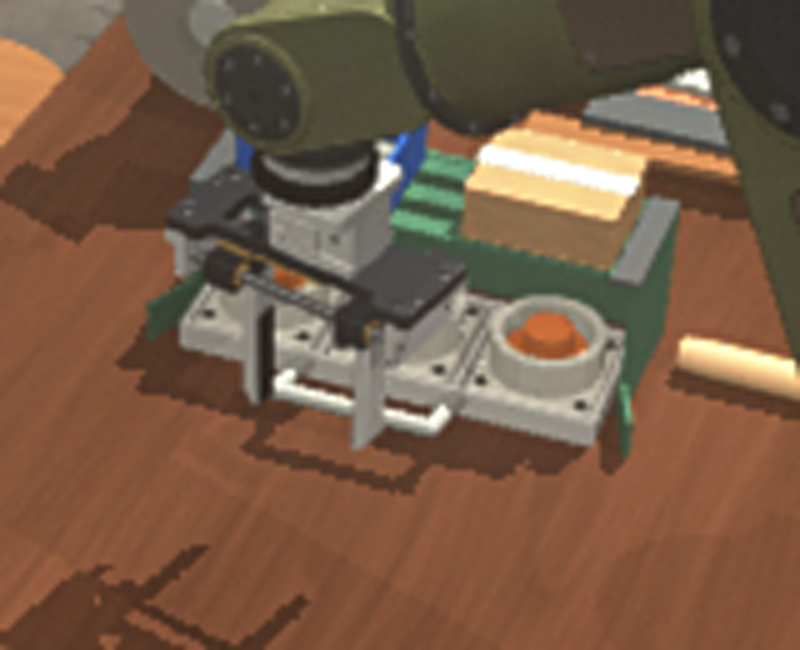

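View pics/t19.png

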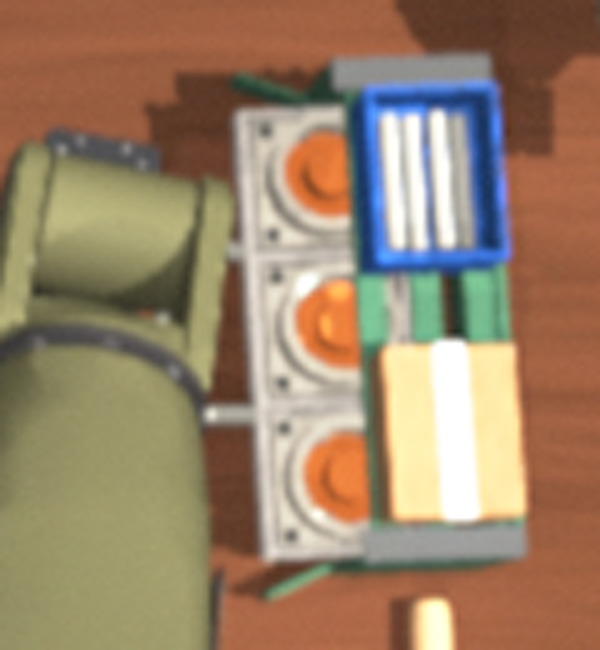

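Emit:
servo_tool(rows=[[0.001,0,0,0,0,0.12,0.5],[0.001,0,0,0,0,0.246,0.5],[0.001,-0.01,-0.02,0,0,0.246,0.5],[0.001,-0.02,-0.04,0,0,0.246,0.5],[0.001,-0.03,-0.06,0,0,0.246,0.5],[0.001,-0.035,-0.068,0,0,0.246,0.5],[0.001,-0.04,-0.068,0,0,0.246,0.5],[0.001,-0.045,-0.068,0,0,0.246,0.5]])

```text
time_s: 61.6
ee_pos: [0.5646, -0.1299, 0.0198]
eef_rot: [-3.141, 0.001, 1.601]
force: [0.5, -0.2, -0.2]
grip_width: 0.0705
```

Emit:
servo_tool(rows=[[0,-0.006,0,0,0,0,0.5],[0,-0.012,0,0,0,0,0.5],[0,-0.018,0,0,0,0,0.5],[0.001,-0.024,0,0,0,0,0.5],[0.001,-0.03,0,0,0,0,0.5],[0.001,-0.035,0,0,0,0,0.5],[0.001,-0.038,0,0,0,0,0.5],[0.001,-0.04,0,0,0,0,0.5]])

```text
time_s: 62.27
ee_pos: [0.5661, -0.1693, 0.0207]
eef_rot: [-3.142, -0.0, 1.601]
force: [-1.1, 10.7, 6.2]
grip_width: 0.0706
```

Emit:
servo_tool(rows=[[0,-0.002,0,0,0,0,0.5],[0,-0.004,0,0,0,0,0.5],[0,-0.006,0,0,0,0,0.5],[0,-0.008,0,0,0,0,0.5],[0,-0.009,0,0,0,0,0.5],[0,-0.01,0,0,0,0,0.5],[0,-0.011,0,0,0,0,0.5],[0,-0.012,0,0,0,0,0.5]])

```text
time_s: 62.93
ee_pos: [0.5661, -0.1807, 0.0208]
eef_rot: [-3.141, -0.001, 1.601]
force: [0.5, 7.1, 0.0]
grip_width: 0.0707
```

Run:
```python
from h import *
b=cam("side");a=cam("top")
o=ctrl.get_obs(); print(o["ee_pos"],o["eef_rot"],o["force"])
save(b,"s20.png",(220,90,380,220),5); save(a,"t20.png",(330,130,450,260),5)
```

```text
[ 0.56609711 -0.1808274   0.02078235] [-3.14141661e+00 -1.29245026e-03  1.60084921e+00] [-0.99959826  5.8154189  -0.68189793]
```

View pics/t20.png

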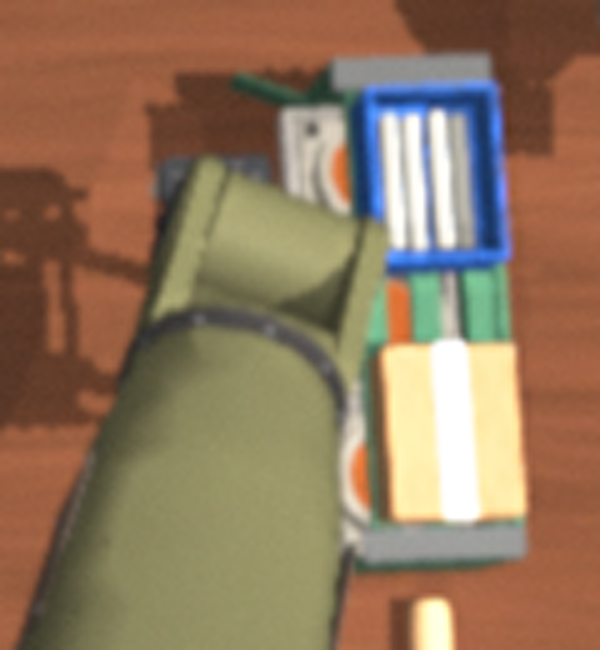

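View pics/s20.png

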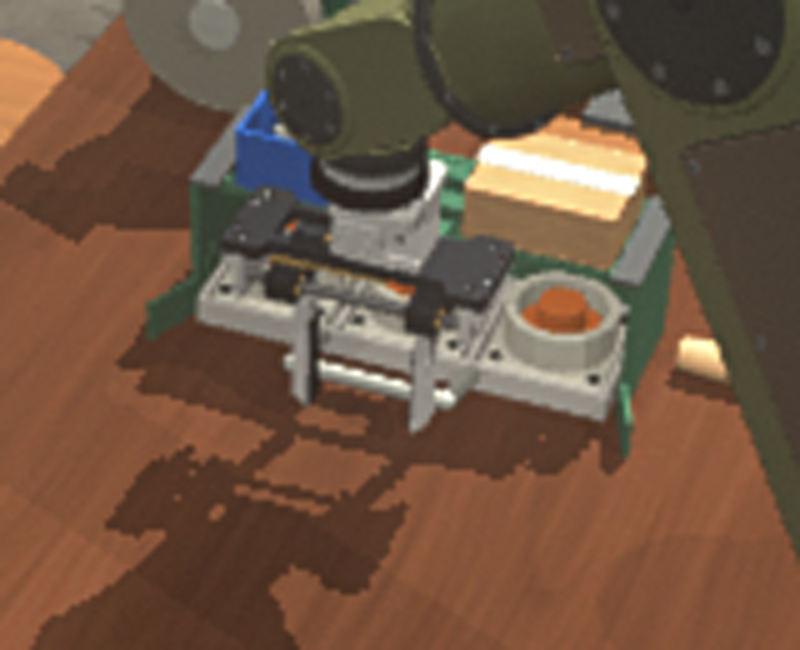

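Emit:
servo_tool(rows=[[0,-0.001,0,0,0,0,0.5],[0,-0.002,0,0,0,0,0.5],[0,-0.003,0,0,0,0,0.5],[0,-0.004,0,0,0,0,0.5],[0,-0.005,0,0,0,0,0.5],[0,-0.006,0,0,0,0,0.5],[0,-0.007,0,0,0,0,0.5],[0,-0.008,0,0,0,0,0.5]])

```text
time_s: 63.7
ee_pos: [0.5662, -0.1828, 0.0208]
eef_rot: [-3.14, -0.011, 1.601]
force: [-0.5, 50.1, 11.1]
grip_width: 0.0707
```

Emit:
servo_tool(rows=[[0,0.004,0,0,0,0,0.5],[0,0.012,0,0,0,0,0.5],[0,0.03,0,0,0,0,0.5],[0,0.05,0.01,0,0,0,0.5],[0,0.08,0.04,0,0,0,0.5],[0,0.11,0.08,0,0,0,0.5],[-0.03,0.13,0.12,0,0,0,0.5],[-0.07,0.14,0.15,0,0,0,0.5]])

```text
time_s: 64.37
ee_pos: [0.5167, -0.0488, 0.1548]
eef_rot: [3.141, -0.01, 1.602]
force: [0.0, 0.8, 1.0]
grip_width: 0.0705
```

Emit:
servo_tool(rows=[[-0.03,0.01,0.02,0,0,0,0.5],[-0.06,0.02,0.03,0,0,0,0.5],[-0.09,0.03,0.03,0,0,0,0.5],[-0.12,0.04,0.03,0,0,0,0.5],[-0.12,0.07,0.03,0,0,0,0.5],[-0.12,0.1,0.03,0,0,0,0.5],[-0.12,0.1,0.03,0,0,0,0.5],[-0.12,0.1,0.03,0,0,0,0.5]])

```text
time_s: 65.03
ee_pos: [0.3968, 0.0517, 0.1852]
eef_rot: [3.14, -0.01, 1.605]
force: [-0.2, -1.3, -0.8]
grip_width: 0.0703
```

Run:
```python
from h import *
b=cam("side");a=cam("top")
o=ctrl.get_obs(); print(o["ee_pos"],o["eef_rot"],o["force"])
save(b,"s21.png",(220,90,380,220),5); save(a,"t21.png",None,1.4)
P=[];gr=cv2.cvtColor(a["image"],cv2.COLOR_RGB2GRAY).astype(float)
save(a,"t21z.png",(330,130,450,260),5)
g=a["image"].astype(float);Q=[]
for v in range(184,211):
    w=np.clip(g[v,360:382,2]-150,0,None)
    if w.sum()>50: u=(w*np.arange(360,382)).sum()/w.sum(); Q.append(ray(a,u,v,.039)[:2])
Q=np.array(Q);print("handle",np.polyfit(Q[:,0],Q[:,1],1)[0],np.median(Q,0))
for nm,c,p in (("top",a,(.444,.359)),("side",b,(.442,.361))):
    print(nm,np.round(ringfit(c,p,0,[(.015,.126),(.022,.030)],.012),4))
```

```text
[0.39683612 0.0505863  0.18487689] [ 3.1406664  -0.00965392  1.60236197] [-0.08142094 -0.6567006  -0.20482794]
handle 0.02266306072807096 [ 0.56223027 -0.19866158]
top [82.3472  0.4448  0.3582]
side [87.7275  0.4428  0.3608]
```

View pics/t21.png

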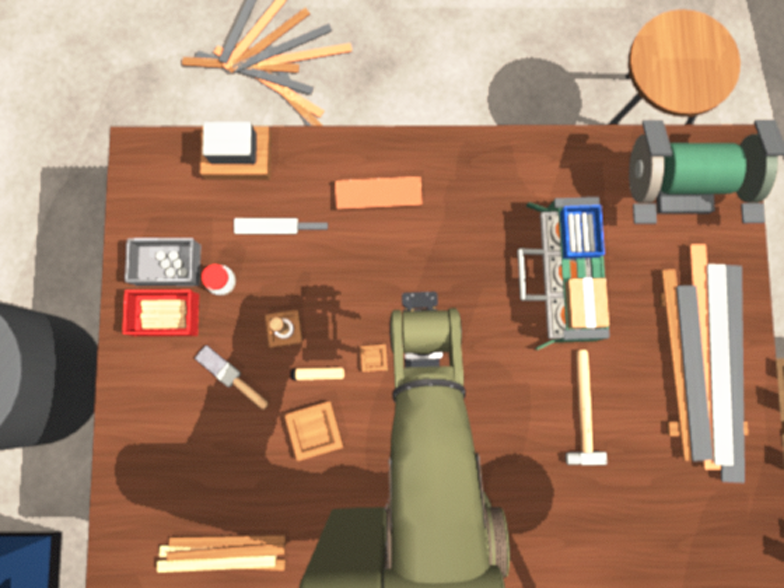

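View pics/s21.png

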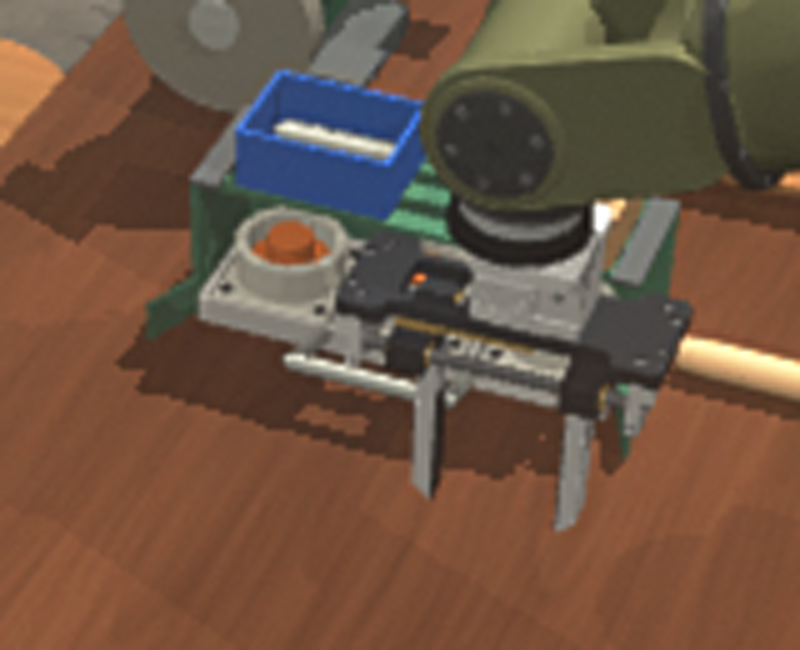

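View pics/t21z.png

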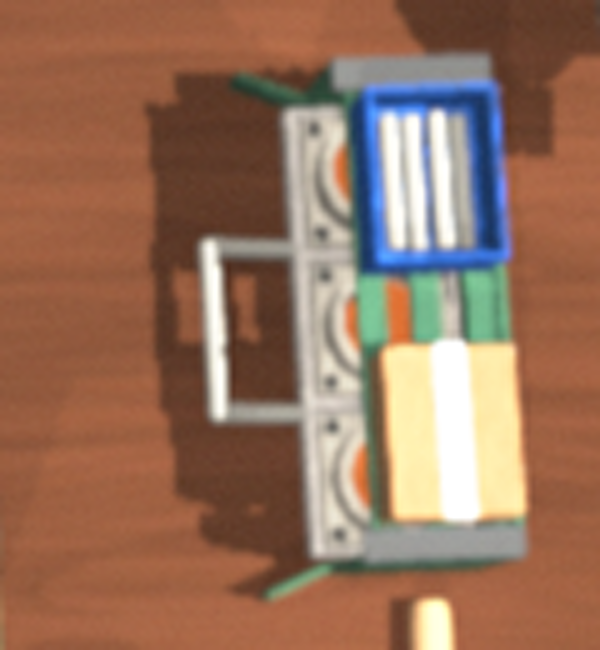

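```bash
python3 -c "
from h import *
print(hand_in()); print(ctrl.get_obs()['time_s'])"
```

```text
the job is handed in; nothing more can be done
None
the job is handed in; nothing more can be done
```

The job is handed in at about 65 s of the 210 s allowed. I slid the tray out by its handle, laid a cover in each of the three units, pressed each cover home with the drift, stood the drift back in its stand and slid the tray home.

**Covers:** There were three units and three covers, so none is spare. The pictures after pressing show all three covers at the same height inside the bores. The tool stopped at the same height on each press, and the depth image put the first cover's boss at about 51 mm, the home height. I could not read depth on the other two because the arm hid them.

**Tray:** I pushed it by the handle until the force jumped to 50 N, and I took that as the back stop. The image puts the tray middle about 1 cm past the rack origin, against the nominal 12 mm, and its angle within 0.01 rad of the rack's.

For the last few centimetres I pushed the handle bar with two open fingers instead of pinching it. The gripper's body could otherwise have hit the boxes on the rack.

**Drift:** It stands upright in the 76 mm stand, a millimetre or two from the stand's centre.

**Other things:** I touched none of the bystanders. In the last overview picture they looked to be where they started; I did not measure them.

**Disagreements:** The two cameras differed from the tool's touch readings by up to 3.5 mm in x. I went by touch: I gripped each unit and cover to find its centre, then corrected the camera readings by that. On the first cover the grip along y may not have closed fully, but it still went in without contact force.

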